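Change the grinding media in a clamped mill jar

TASK

Change the milling jar over from balls to cylinders: turn the clamp knob to free the jar, lift the jar out, tip all its steel balls out into the aluminium tray and stand it back upright in its seat on the mill. Then put every white cylinder from the black mat into the jar, spread so that none piles up above the rim, and turn the knob fully back so that the jar is clamped again. Leave the two closed bottles standing where they are.

Things in the scene. Friction and masses are not known exactly. Their poses are not given: they have to be found in the camera images.
- mill: fixed low white machine deck, x -95 to 95, y -90 to 180, 30 mm high. Origin on the table under the centre of the jar's seat; seat floor at z = 30 mm, between four slanting steel stops (tops 12 mm above deck) that leave the jar's foot about 3 mm play all round. On its +y side a grey block (80 x 90 mm, centred at y = 130, top at z = 60 mm) carries the knob and clamp tongue
- clamp_knob (a joint): clamp knob on the grey block, vertical axis at (0, 130) mm in the mill's frame: 0 = clamped, grows clockwise seen from above to 1.4 rad = free; stays where left. It drives a steel tongue (26 mm wide, underside 40 mm above the table) that reaches 9 mm over the jar's foot flange when clamped and is drawn back 17 mm when free
- clamp_knob_grip (a point): point on the knob's axis at gripping height (97 mm above the table, 7 mm below the top). The knob's black grip bar is 42 mm long, 14 mm thick, 32 mm tall on a disc of 44 mm diameter; this frame turns with it, bar along its x
- jar: loose open steel jar, 66 mm tall, outside diameter 60 mm at the foot to 80 mm at the rim, wall 4 mm, floor 6 mm, foot flange 92 mm diameter x 6 mm, 0.28 kg. Origin: centre of the underside; z up through the mouth. A black upright tab handle sticks out towards its -x: 12 mm thick (y), x = -36 to -78 mm, z = 23 to 65 mm
- jar_handle (a point): grip point of the jar's handle, at (-62, 0, 45) mm in the jar's frame, same axes as the jar
- jar_rim (a point): centre of the jar's mouth, at (0, 0, 66) mm in the jar's frame
- tray: fixed open aluminium tray 220 (x) x 190 (y) x 45 mm, wall and floor 5 mm. Origin: centre of the underside
- mat: fixed black rubber mat 190 x 190 x 3 mm on which the cylinders stand at the start. Origin: centre of the underside
- ball1_center (a point): centre of a steel grinding ball, diameter 19 mm, in the jar at the start (two to four balls are present; None if absent)
- ball2_center (a point): centre of a steel grinding ball, diameter 19 mm, in the jar at the start (two to four balls are present; None if absent)
- ball3_center (a point): centre of a steel grinding ball, diameter 19 mm, in the jar at the start (two to four balls are present; None if absent)
- ball4_center (a point): centre of a steel grinding ball, diameter 19 mm, in the jar at the start (two to four balls are present; None if absent)
- cyl1_center (a point): centre of a white ceramic grinding cylinder, diameter 22 mm, height 24 mm (its z axis is the cylinder's axis), standing on the mat at the start (three to five are present; None if absent)
- cyl2_center (a point): centre of a white ceramic grinding cylinder, diameter 22 mm, height 24 mm (its z axis is the cylinder's axis), standing on the mat at the start (three to five are present; None if absent)
- cyl3_center (a point): centre of a white ceramic grinding cylinder, diameter 22 mm, height 24 mm (its z axis is the cylinder's axis), standing on the mat at the start (three to five are present; None if absent)
- cyl4_center (a point): centre of a white ceramic grinding cylinder, diameter 22 mm, height 24 mm (its z axis is the cylinder's axis), standing on the mat at the start (three to five are present; None if absent)
- cyl5_center (a point): centre of a white ceramic grinding cylinder, diameter 22 mm, height 24 mm (its z axis is the cylinder's axis), standing on the mat at the start (three to five are present; None if absent)
- flask1: bystander: amber bottle with cap, 52 mm diameter, 105 mm tall, origin at the centre of its underside
- flask2: bystander: white jar with cap, 48 mm diameter, 80 mm tall, origin at the centre of its underside
Mind the look-alikes: they are no part of the job. What is shaped like the jar but green, purple or yellow is not meant.

How it is judged:
By the outcome, as a careful person would: the job done as asked, in the order asked, and still so for the second after the job is handed in, with the robot touching nothing.
Of ball1, ball2, ball3, ball4 only 2 to 4 are there at a start; the rules pass over those that are not, and their reading is None.
Of cyl1, cyl2, cyl3, cyl4, cyl5 only 3 to 5 are there at a start; the rules pass over those that are not, and their reading is None.
At some moment in a run one of cyl1, cyl2, cyl3, cyl4, cyl5 may be knocked a few centimetres aside while the robot is not near it.
It also fails if it takes over 208 s, if anything falls off the work surface, if the arm or the gripper's body presses on something with over 40 N, if the wrist force passes 120 N, or if a joint passes its speed limit or range.

ROBOT

A 6-joint arm with a two-finger parallel gripper is mounted at the origin on the work surface. World frame = base frame: x ahead of the robot, y to its left, z up, the work surface at z = 0. Lengths are in m, angles in rad, forces in N, time in s.
With the tool pointing down it reaches from about 0.425 to 0.95 m from the base axis. Payload 3.5 kg.
Tool frame: the origin (TCP) lies midway between the tips of the shut fingers; the grasp point (between the pads) lies 19 mm behind it; z points along the fingers, y is the line along which they close (so a half turn about z gives the same grasp; the last joint's range is limited). The gripper opens to 85 mm and grips with 20 to 120 N. Pads are 22 mm wide; open, the fingers measure 114 mm over their backs; the gripper's body (76 mm by 85 mm) begins 54 mm behind the grasp point. The pads swing forward as they close: fully open they stand 13 mm farther back than shut.
Start: joints at [-1.258, 0.286, 1.577, -0, 1.279, -0.15], TCP at [0.301, -0.604, 0.231] pointing down, gripper open.
Joint ranges: [-2.77, 2.77], [-0.9, 2.22], [0.21, 2.48], [-1.53, 4.67], [0.24, 2.81], [-2.84, 2.84]. Speed limits (rad/s): [2.79, 2.79, 3.14, 3.14, 3.14, 3.14].

INTERFACE

Orientations are given as a unit quaternion [x, y, z, w].
In Python, from plant import ctrl gives the robot as it stands.
- The arm moves only by the tool move_arm, never from a script. Its argument "plan" is a list of rows, each an object of numbers: "x", "y", "z": the shift along the tool's x, y, z in m; "yaw": the turn about the tool's z in rad; "fingers": the closure, from 0 (fully open) to 1 (shut). In form: [{"x": .., "y": .., "z": .., "yaw": .., "fingers": ..}, ...]. A call has 1 to 5 rows; each row is the pose to reach, as a shift and turn from the pose commanded when the call began, along the tool's axes at that moment; what a row does not reach only later rows make up. A row lasts 1/10 s, in which the tool goes at most 50 mm and 8.59 degrees, less where a joint would pass 70% of its speed; a pose out of reach is approached as far as the arm can. A call with a gripper value outside its range is refused whole. The fingers move at their own pace and stop on an object; "force" is the grip in N (left out, the last holds). Time passes only in rows, so rows that repeat a pose let the fingers close. It gives the time, the measured TCP pose, the force, the opening and the grip force at its end, in the units of the state.
- ctrl.get_state(): the state, without advancing time (a new reading comes with each control period).
- ctrl.read_camera(name): name is "side" or "top"; returns the picture (400x640x3 uint8, red, green, blue); there is no depth.
- ctrl.camera_model(name): a dict with "intrinsics" (3x3 intrinsics, pixels), "cam_to_world" (4x4, takes a point from camera to world coordinates). Camera axes: x right, y up, looking along -z (the intrinsics and any distortion apply to the point x, -y, -z); pixel columns grow to the right and rows downward; lengths in m; the calibration is good to about 2 mm. A picture is of the moment at which its call begins. camera_model takes no time and is no camera call.
- ctrl.sign_off(): hands the job in; it is judged then, once.
The state is a dict: "time": time; "qpos": joint angles; "dq": joint speeds; "joint_efforts": joint torques, N m; "eef_pos": TCP position; "tcp_rot": TCP orientation; "contact_force": force on the tool from outside, world axes, zero at the start; "wrist_torque": the same for the moment, N m; "opening": opening from 0.0 (shut) to 1.0 (fully open); "finger_force": force on a finger pad.
Only numpy, scipy, OpenCV 4.12 (cv2) and the standard library are available. Lean on these libraries where they do the work, as an engineer would, in place of code of your own. Each camera call takes 0.05 s, during which the arm holds its last target. There are 200 camera calls.

## Working session

There is one attempt and no reset: what is moved stays moved. The work goes in short steps, Python scripts to look and compute and a tool call to move; the robot and the scene stay as the last step left them, time stands still between calls to the robot, and variables do not carry over. Pictures are saved under pics/ and viewed, at most 14 in all, crops included, and the job is handed in when it is done.

Besides the shell and the picture viewer there is one more tool, called after ">>>" by a JSON object that holds its "fn" and its "kwargs". move_arm: Moves the arm, as the interface text tells. Its arguments: {"type":"object","properties":{"plan":{"type":"array"},"force":{"type":"number"}},"required":["plan"]}

```bash
ls; mkdir -p pics; python3 - <<'E'
from plant import ctrl
import cv2
for n in("side","top"):
    cv2.imwrite(f"pics/{n}0.png",ctrl.read_camera(n)[:,:,::-1])
    m=ctrl.camera_model(n);print(n,m)
print(ctrl.get_state())
E
```

```text
pics
side {'intrinsics': array([[364.7113261 ,   0.        , 322.89387606],
       [  0.        , 364.7113261 , 198.68197283],
       [  0.        ,   0.        ,   1.        ]]), 'cam_to_world': array([[-0.96248194,  0.18539373, -0.19813553,  0.2989933 ],
       [-0.27134081, -0.65318194,  0.70691408,  0.76134086],
       [ 0.00163888,  0.73415429,  0.6789807 ,  0.77349769],
       [ 0.        ,  0.        ,  0.        ,  1.        ]])}
top {'intrinsics': array([[373.96433509,   0.        , 324.00215446],
       [  0.        , 373.96433509, 203.90364241],
       [  0.        ,   0.        ,   1.        ]]), 'cam_to_world': array([[ 0.01068135,  0.98247158, -0.18610618,  0.29121517],
       [-0.99965324,  0.01497156,  0.02166231,  0.08969051],
       [ 0.02406891,  0.18581027,  0.98229081,  1.19199291],
       [ 0.        ,  0.        ,  0.        ,  1.        ]])}
{'time': 0.1, 'qpos': array([-1.25797437e+00,  2.87099930e-01,  1.57802724e+00,  4.86077966e-06,
        1.27859602e+00, -1.50015800e-01]), 'dq': array([ 0.00029384, -0.00375091, -0.00277086,  0.000358  , -0.00030287,
        0.00119332]), 'joint_efforts': array([ 3.75374066e-04, -4.07297230e+01, -2.93699938e+01, -1.28555530e-04,
        3.42167405e-03, -7.09174159e-06]), 'eef_pos': array([ 0.30121429, -0.60340527,  0.23007208]), 'tcp_rot': array([ 9.73341552e-01,  2.29357993e-01, -8.43014544e-05, -1.06192988e-03]), 'contact_force': array([ 0.26705652, -0.35936599, -0.39943371]), 'wrist_torque': array([ 0.03289578, -0.03997857, -0.00905902]), 'finger_force': 0.0, 'opening': 0.999928212651715}
```

View pics/side0.png

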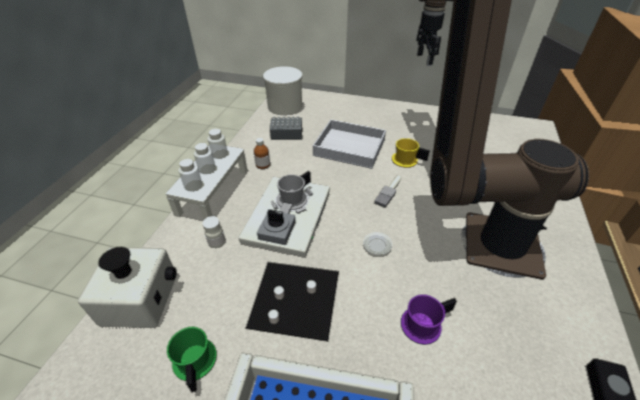

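View pics/top0.png

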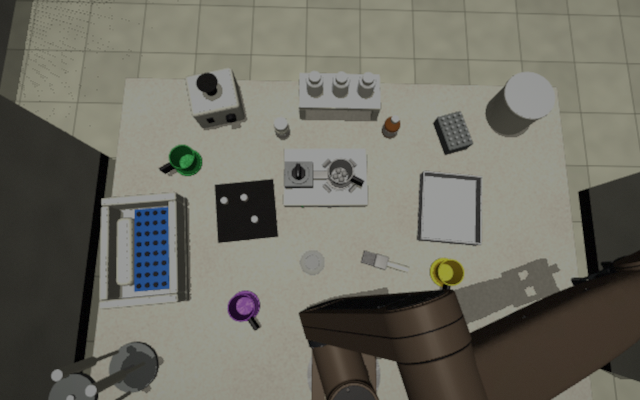

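Side view: mill at ~(288,215), jar (291,187), knob (276,220), tray (350,143), three cylinders at (279,292), (311,286), (274,316). Top view: jar (341,173) with its handle at (358,182), knob (298,172), tray (449,208), cylinders (224,200), (243,197), (254,219). I'll look at the mill in close-up.

```bash
cat > h.py <<'E'
import numpy as np,cv2
from plant import ctrl
M={n:ctrl.camera_model(n) for n in("side","top")}
def ray(n,u,v):
    K=M[n]["intrinsics"];T=M[n]["cam_to_world"]
    d=np.linalg.inv(K)@[u,v,1];d=T[:3,:3]@[d[0],-d[1],-d[2]];return T[:3,3],d/np.linalg.norm(d)
def onz(n,u,v,z):
    o,d=ray(n,u,v);return o+d*(z-o[2])/d[2]
def tri(ps,pt):
    A=np.zeros((3,3));b=np.zeros(3)
    for n,p in(("side",ps),("top",pt)):
        o,d=ray(n,*p);P=np.eye(3)-np.outer(d,d);A+=P;b+=P@o
    x=np.linalg.solve(A,b);r=[np.linalg.norm(np.cross(x-ray(n,*p)[0],ray(n,*p)[1])) for n,p in(("side",ps),("top",pt))]
    return x,max(r)
def proj(n,X):
    K=M[n]["intrinsics"];T=M[n]["cam_to_world"];c=T[:3,:3].T@(np.asarray(X)-T[:3,3])
    p=K@[c[0],-c[1],-c[2]];return p[:2]/p[2]
def tool(s=None):
    s=s or ctrl.get_state();x,y,z,w=s["tcp_rot"]
    from scipy.spatial.transform import Rotation as R
    return np.array(s["eef_pos"]),R.from_quat([x,y,z,w]).as_matrix()
def go(tgt,ang=None):
    "shift in tool axes to world tgt; ang=desired tool-x heading deg"
    p,Rm=tool();d=Rm.T@(np.array(tgt)-p);a=np.degrees(np.arctan2(Rm[1,0],Rm[0,0]))
    yaw=None if ang is None else -np.radians((ang-a+90)%180-90)
    print("shift",d.round(4),"heading",round(a,2),"yaw",yaw,"tilt",Rm[:,2].round(4));return d
def pic(n):return ctrl.read_camera(n)
def blobs(mask,amin=4):
    k,l,st,c=cv2.connectedComponentsWithStats(mask.astype(np.uint8))
    return [(c[i].round(1),st[i].tolist()) for i in range(1,k) if st[i][4]>=amin]
def crop(im,x0,y0,x1,y1,f,name):
    cv2.imwrite(name,cv2.resize(im[y0:y1,x0:x1,::-1],None,fx=f,fy=f,interpolation=cv2.INTER_CUBIC))
E
python3 - <<'E'
from h import *
t=pic("top");s=pic("side");np.save("t0.npy",t);np.save("s0.npy",s)
a=cv2.resize(t[140:216,276:376],None,fx=7,fy=5.26*7/5.26,interpolation=cv2.INTER_CUBIC)
crop(t,276,140,376,214,8,"pics/tm.png");crop(s,235,160,335,255,6,"pics/sm.png")
# cylinders: bright on mat
for n,im,(x0,y0,x1,y1) in(("top",t,(212,178,280,245)),("side",s,(245,262,342,340))):
    g=im[y0:y1,x0:x1].astype(int).min(2);print(n,[(b[0]+[x0,y0],b[1][2:]) for b in blobs(g>110,6)])
E
```

```text
top [(array([245.1, 213.2]), [68, 67, 1030]), (array([243.4, 196.6]), [7, 6, 32]), (array([223.5, 199.8]), [7, 7, 32]), (array([253.9, 218.7]), [7, 6, 33])]
side [(array([257.7, 301.7]), [69, 78, 1180]), (array([329.2, 294. ]), [70, 78, 920]), (array([311. , 284.1]), [9, 9, 68]), (array([278.4, 290. ]), [10, 9, 71]), (array([272.8, 314.3]), [10, 10, 82])]
```

View pics/tm.png

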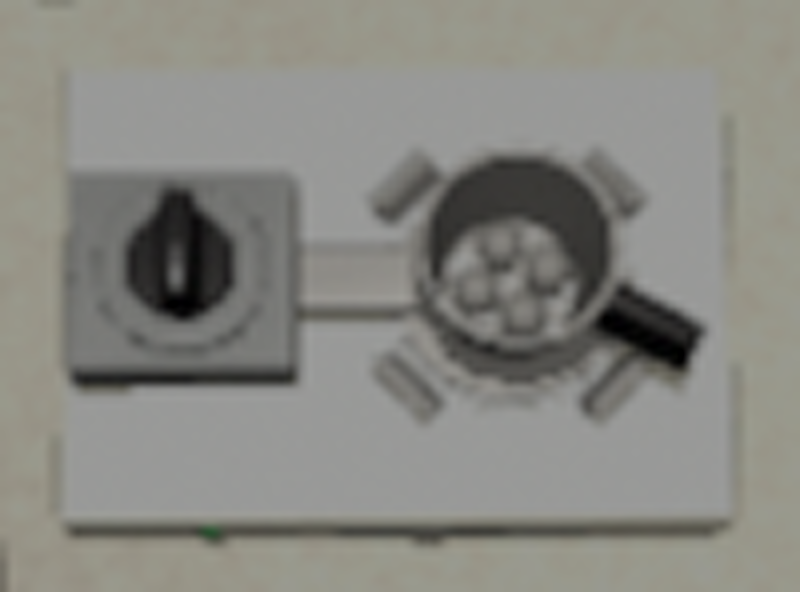

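View pics/sm.png

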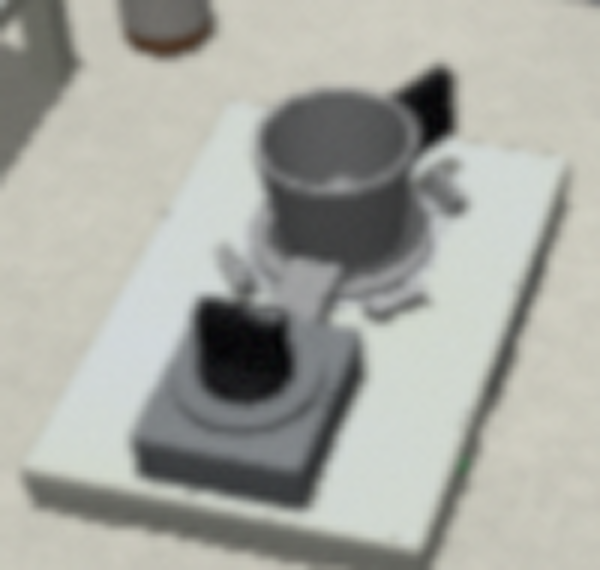

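The top crop shows four balls in the jar: rim centre ~(340.6,171.3), handle pointing right and down to ~(362.5,183), knob bar along image-vertical at (298.5,171). In the side crop the rim centre is ~(291.3,183.3) and the knob bar top ~(275.8,211.3). Next I triangulate these.

```bash
python3 - <<'E'
from h import *
np.set_printoptions(suppress=True,precision=4)
T=lambda x,y:(276+x/8-.4,140+y/8-.4)
S=lambda x,y:(235+x/6-.4,160+y/6-.4)
print("rim",tri(S(338,140),T(517,250)))
print("knobtop",tri(S(245,308),T(180,248)))
print("handle end top",tri(S(447,70),T(696,345)))
print("bar ends top view",onz("top",*T(176,190),.104),onz("top",*T(182,312),.104))
for c in((65,70),(718,70),(730,518),(66,518)):print("deck",onz("top",*T(*c),.03))
for c in((567,155),(420,550),(25,470),(235,105)):print("deckS",onz("side",*S(*c),.03))
t=np.load("t0.npy");s=np.load("s0.npy")
cs=[((311,284.1),(253.9,218.7)),((278.4,290),(243.4,196.6)),((272.8,314.3),(223.5,199.8))]
for a,b in cs:print("cyl",tri(a,b),onz("top",*b,.027),onz("side",*a,.022))
# tray inner floor contour: bright region
for n,im,(x0,y0,x1,y1) in(("top",t,(405,160,495,255)),("side",s,(305,110,395,170))):
    g=im[y0:y1,x0:x1].astype(int);sp=g.max(2)-g.min(2)
    print(n,[(b[0]+[x0,y0],b[1]) for b in blobs((sp<8)&(g.min(2)>130),150)])
# black handle mask
g=t[160:200,340:375].astype(int).max(2);print([(b[0]+[340,160],b[1]) for b in blobs(g<45,10)])
crop(t,405,160,495,255,6,"pics/tt.png")
E
```

```text
rim (array([0.6022, 0.0174, 0.0964]), np.float64(0.0005344468071691117))
knobtop (array([0.5988, 0.1448, 0.1054]), np.float64(0.0011157762151361539))
handle end top (array([ 0.5679, -0.0506,  0.0941]), np.float64(0.0015903130839232784))
bar ends top view [0.6207 0.1467 0.104 ] [0.5733 0.1434 0.104 ]
deck [0.6929 0.1968 0.03  ]
deck [ 0.6979 -0.0689  0.03  ]
deck [ 0.512  -0.0719  0.03  ]
deck [0.508  0.1907 0.03  ]
deckS [ 0.5138 -0.0767  0.03  ]
deckS [0.5071 0.1938 0.03  ]
deckS [0.6913 0.1986 0.03  ]
deckS [ 0.6952 -0.0678  0.03  ]
cyl (array([0.4618, 0.2832, 0.0271]), np.float64(0.0004138421020678356)) [0.4614 0.2832 0.027 ] [0.4633 0.28   0.022 ]
cyl (array([0.5318, 0.3196, 0.0265]), np.float64(0.00013272858002263637)) [0.5316 0.3195 0.027 ] [0.5334 0.317  0.022 ]
cyl (array([0.5211, 0.382 , 0.0256]), np.float64(0.0005612828057380859)) [0.5203 0.3815 0.027 ] [0.5228 0.3801 0.022 ]
top [(array([448.4, 209.5]), [17, 16, 54, 67, 3268])]
side [(array([358.5, 138.4]), [7, 9, 74, 40, 459])]
[(array([356.5, 181.2]), [10, 18, 13, 8, 53])]
```

View pics/tt.png

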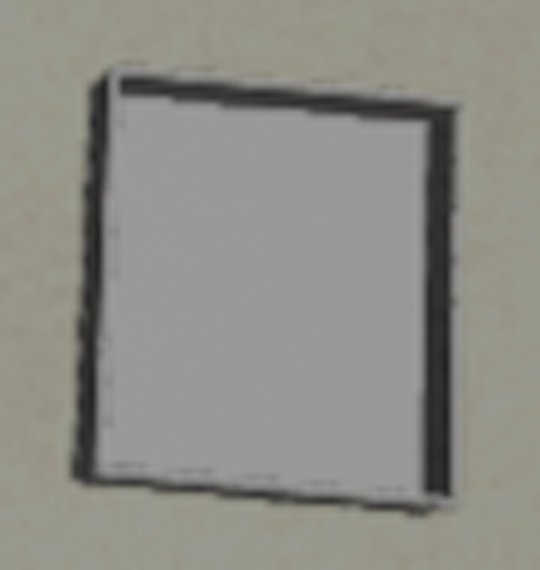

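Tray outline in the top crop is clear: outer corners about (420,173), (481,177), (480,242), (418,240). With the mill pose, handle heading, knob and cylinders known, I'll move to the knob.

```bash
cat >> h.py <<'E'
def plan(wps):
    "sequential calls: world (x,y,z,heading deg) -> rounded shifts"
    p,Rm=tool();a=np.degrees(np.arctan2(Rm[1,0],Rm[0,0]));print("at",p.round(4),"head",round(a,2),"tilt",Rm[:2,2].round(4),"t",ctrl.get_state()["time"])
    for w in wps:
        d=np.array(w[:3])-p;r=np.radians(a);h=w[3] if w[3] is not None else a
        sx=d@[np.cos(r),np.sin(r),0];sy=d@[np.sin(r),-np.cos(r),0]
        yw=-np.radians((h-a+180)%360-180)
        sx,sy,sz,yw=round(sx,4),round(sy,4),round(-d[2],4),round(yw,4)
        print("x %.4f y %.4f z %.4f yaw %.4f"%(sx,sy,sz,yw))
        p=p+np.array([sx*np.cos(r)+sy*np.sin(r),sx*np.sin(r)-sy*np.cos(r),-sz]);a=a-np.degrees(yw)
E
python3 - <<'E'
from h import *
T=lambda x,y:(405+x/6-.4,160+y/6-.4)
c=[onz("top",*T(*q),.045) for q in((112,72),(455,105),(449,497),(78,478))];print(np.round(c,4),np.mean(c,0))
plan([(.36,-.40,.2,65),(.46,-.2,.2,105),(.54,-.02,.2,145),(.599,.146,.18,181.5),(.599,.146,.078,181.5)])
E
```

```text
[[ 0.6184 -0.2517  0.045 ]
 [ 0.6034 -0.4351  0.045 ]
 [ 0.3946 -0.4178  0.045 ]
 [ 0.4019 -0.2257  0.045 ]] [ 0.50455627 -0.33259597  0.045     ]
at [ 0.3012 -0.6036  0.2304] head 26.52 tilt [-0.0005  0.0014] t 0.2
x 0.1435 y -0.1560 z 0.0304 yaw -0.6717
x 0.2235 y 0.0061 z 0.0000 yaw -0.6981
x 0.1531 y 0.1239 z 0.0000 yaw -0.6981
x 0.0469 y 0.1698 z 0.0200 yaw -0.6371
x 0.0000 y 0.0000 z 0.1020 yaw 0.0000
```

>>> {"fn": "move_arm", "kwargs": {"plan": [{"x": 0.1435, "y": -0.156, "z": 0.0304, "yaw": -0.672, "fingers": 0}, {"x": 0.1435, "y": -0.156, "z": 0.0304, "yaw": -0.672, "fingers": 0}, {"x": 0.1435, "y": -0.156, "z": 0.0304, "yaw": -0.672, "fingers": 0}, {"x": 0.1435, "y": -0.156, "z": 0.0304, "yaw": -0.672, "fingers": 0}, {"x": 0.1435, "y": -0.156, "z": 0.0304, "yaw": -0.672, "fingers": 0}], "force": 50}}

```text
time: 0.7
eef_pos: [0.3605, -0.3954, 0.1992]
tcp_rot: [0.841, 0.541, 0.001, -0.002]
contact_force: [0.2, -0.6, -0.6]
opening: 1.0
finger_force: 0.0
```

>>> {"fn": "move_arm", "kwargs": {"plan": [{"x": 0.2235, "y": 0.006, "z": 0, "yaw": -0.698, "fingers": 0}, {"x": 0.2235, "y": 0.006, "z": 0, "yaw": -0.698, "fingers": 0}, {"x": 0.2235, "y": 0.006, "z": 0, "yaw": -0.698, "fingers": 0}, {"x": 0.2235, "y": 0.006, "z": 0, "yaw": -0.698, "fingers": 0}, {"x": 0.2235, "y": 0.006, "z": 0, "yaw": -0.698, "fingers": 0}]}}

```text
time: 1.2
eef_pos: [0.4608, -0.1969, 0.2009]
tcp_rot: [0.606, 0.796, 0.0, -0.0]
contact_force: [-0.5, -1.7, -0.0]
opening: 0.999
finger_force: 0.0
```

>>> {"fn": "move_arm", "kwargs": {"plan": [{"x": 0.153, "y": 0.124, "z": 0, "yaw": -0.698, "fingers": 0}, {"x": 0.153, "y": 0.124, "z": 0, "yaw": -0.698, "fingers": 0}, {"x": 0.153, "y": 0.124, "z": 0, "yaw": -0.698, "fingers": 0}, {"x": 0.153, "y": 0.124, "z": 0, "yaw": -0.698, "fingers": 0}, {"x": 0.153, "y": 0.124, "z": 0, "yaw": -0.698, "fingers": 0}]}}

```text
time: 1.7
eef_pos: [0.5412, -0.0156, 0.2009]
tcp_rot: [0.295, 0.955, 0.001, 0.0]
contact_force: [0.3, -0.5, -0.2]
opening: 0.998
finger_force: 0.0
```

>>> {"fn": "move_arm", "kwargs": {"plan": [{"x": 0.047, "y": 0.17, "z": 0.02, "yaw": -0.637, "fingers": 0}, {"x": 0.047, "y": 0.17, "z": 0.02, "yaw": -0.637, "fingers": 0}, {"x": 0.047, "y": 0.17, "z": 0.02, "yaw": -0.637, "fingers": 0}, {"x": 0.047, "y": 0.17, "z": 0.02, "yaw": -0.637, "fingers": 0}, {"x": 0.047, "y": 0.17, "z": 0.02, "yaw": -0.637, "fingers": 0}]}}

```text
time: 2.2
eef_pos: [0.5991, 0.1494, 0.1798]
tcp_rot: [-0.017, 1.0, 0.0, -0.001]
contact_force: [0.8, -1.7, 0.4]
opening: 0.999
finger_force: 0.0
```

```bash
python3 - <<'E'
from h import *
plan([(.599,.146,.18,181.5),(.599,.146,.078,181.5)])
E
```

```text
at [0.5991 0.1494 0.1798] head -178.05 tilt [-0.0012  0.0008] t 2.2
x 0.0002 y -0.0034 z -0.0002 yaw 0.0078
x 0.0000 y 0.0000 z 0.1020 yaw -0.0000
```

>>> {"fn": "move_arm", "kwargs": {"plan": [{"z": 0.03, "y": -0.001}, {"z": 0.06, "y": -0.001}, {"z": 0.09, "y": -0.001}, {"z": 0.102, "y": -0.001}, {"z": 0.102, "y": -0.001}]}}

```text
validation failed for argument at $.pl...
```

>>> {"fn": "move_arm", "kwargs": {"plan": [{"fingers": 1}, {"fingers": 1}, {"fingers": 1}, {"fingers": 1}, {"fingers": 1}]}}

```text
validation failed for argument at $.pl...
```

>>> {"fn": "move_arm", "kwargs": {"plan": [{"fingers": 1}, {"fingers": 1}, {"fingers": 1}, {"fingers": 1}, {"fingers": 1}]}}

```text
validation failed for argument at $.pl...
```

All keys are required in each row.

>>> {"fn": "move_arm", "kwargs": {"plan": [{"x": 0, "z": 0.03, "y": -0.001, "yaw": 0, "fingers": 0}, {"x": 0, "z": 0.06, "y": -0.001, "yaw": 0, "fingers": 0}, {"x": 0, "z": 0.09, "y": -0.001, "yaw": 0, "fingers": 0}, {"x": 0, "z": 0.102, "y": -0.001, "yaw": 0, "fingers": 0}, {"x": 0, "z": 0.102, "y": -0.001, "yaw": 0, "fingers": 0}]}}

```text
time: 2.7
eef_pos: [0.5974, 0.1447, 0.0765]
tcp_rot: [-0.013, 1.0, -0.0, -0.003]
contact_force: [0.6, -0.1, 0.6]
opening: 1.003
finger_force: 0.0
```

>>> {"fn": "move_arm", "kwargs": {"plan": [{"x": 0, "y": 0, "z": 0, "yaw": 0, "fingers": 1}, {"x": 0, "y": 0, "z": 0, "yaw": 0, "fingers": 1}, {"x": 0, "y": 0, "z": 0, "yaw": 0, "fingers": 1}, {"x": 0, "y": 0, "z": 0, "yaw": 0, "fingers": 1}, {"x": 0, "y": 0, "z": 0, "yaw": 0, "fingers": 1}]}}

```text
time: 3.2
eef_pos: [0.5995, 0.1462, 0.0801]
tcp_rot: [-0.012, 1.0, 0.002, 0.001]
contact_force: [-2.1, 4.5, 7.8]
opening: 0.155
finger_force: 53.3
```

>>> {"fn": "move_arm", "kwargs": {"plan": [{"x": 0, "y": 0, "z": 0, "yaw": 0, "fingers": 1}, {"x": 0, "y": 0, "z": 0, "yaw": 0, "fingers": 1}, {"x": 0, "y": 0, "z": 0, "yaw": 0, "fingers": 1}, {"x": 0, "y": 0, "z": 0, "yaw": 0, "fingers": 1}, {"x": 0, "y": 0, "z": 0, "yaw": 0, "fingers": 1}]}}

```text
time: 3.7
eef_pos: [0.5995, 0.1462, 0.0801]
tcp_rot: [-0.013, 1.0, 0.001, 0.001]
contact_force: [-1.4, 4.8, 5.2]
opening: 0.153
finger_force: 51.9
```

>>> {"fn": "move_arm", "kwargs": {"plan": [{"x": 0, "y": 0, "z": 0, "yaw": 0.12, "fingers": 1}, {"x": 0, "y": 0, "z": 0, "yaw": 0.24, "fingers": 1}, {"x": 0, "y": 0, "z": 0, "yaw": 0.36, "fingers": 1}, {"x": 0, "y": 0, "z": 0, "yaw": 0.48, "fingers": 1}, {"x": 0, "y": 0, "z": 0, "yaw": 0.6, "fingers": 1}]}}

```text
time: 4.2
eef_pos: [0.5998, 0.1473, 0.0801]
tcp_rot: [0.285, 0.958, 0.002, 0.0]
contact_force: [-0.5, 8.8, 2.9]
opening: 0.153
finger_force: 51.7
```

>>> {"fn": "move_arm", "kwargs": {"plan": [{"x": 0, "y": 0, "z": 0, "yaw": 0.12, "fingers": 1}, {"x": 0, "y": 0, "z": 0, "yaw": 0.24, "fingers": 1}, {"x": 0, "y": 0, "z": 0, "yaw": 0.36, "fingers": 1}, {"x": 0, "y": 0, "z": 0, "yaw": 0.48, "fingers": 1}, {"x": 0, "y": 0, "z": 0, "yaw": 0.6, "fingers": 1}]}}

```text
time: 4.7
eef_pos: [0.6007, 0.1482, 0.0801]
tcp_rot: [0.556, 0.831, 0.004, 0.0]
contact_force: [3.7, 11.1, 0.3]
opening: 0.157
finger_force: 51.3
```

>>> {"fn": "move_arm", "kwargs": {"plan": [{"x": 0, "y": 0, "z": 0, "yaw": 0.1, "fingers": 1}, {"x": 0, "y": 0, "z": 0, "yaw": 0.2, "fingers": 1}, {"x": 0, "y": 0, "z": 0, "yaw": 0.22, "fingers": 1}, {"x": 0, "y": 0, "z": 0, "yaw": 0.22, "fingers": 1}, {"x": 0, "y": 0, "z": 0, "yaw": 0.22, "fingers": 1}]}}

```text
time: 5.2
eef_pos: [0.6011, 0.1483, 0.0801]
tcp_rot: [0.641, 0.768, 0.004, 0.001]
contact_force: [4.7, 11.1, 0.3]
opening: 0.158
finger_force: 51.5
```

```bash
python3 - <<'E'
from h import *
s=ctrl.get_state();print(s["wrist_torque"],s["qpos"])
plan([(.599,.146,.18,101)])
E
```

```text
[ 1.92973615 -0.50951081  0.62793811] [ 0.07609573  0.32430824  1.82604967  0.00629577  0.9843414  -0.10690027]
at [0.6011 0.1483 0.0801] head 100.29 tilt [0.0065 0.0058] t 5.2
x -0.0019 y -0.0025 z -0.0999 yaw -0.0124
```

>>> {"fn": "move_arm", "kwargs": {"plan": [{"x": 0, "y": 0, "z": 0, "yaw": 0, "fingers": 0}, {"x": 0, "y": 0, "z": 0, "yaw": 0, "fingers": 0}, {"x": 0, "y": 0, "z": 0, "yaw": 0, "fingers": 0}, {"x": 0, "y": 0, "z": -0.05, "yaw": 0, "fingers": 0}, {"x": 0, "y": 0, "z": -0.1, "yaw": 0, "fingers": 0}]}}

```text
time: 5.7
eef_pos: [0.5973, 0.1439, 0.1772]
tcp_rot: [0.642, 0.767, -0.003, -0.002]
contact_force: [1.3, 0.5, 0.9]
opening: 0.98
finger_force: 0.0
```

```bash
python3 - <<'E'
from h import *
plan([(.5743,-.038,.18,63.4),(.5743,-.038,.057,63.4)])
E
```

```text
at [0.5973 0.1439 0.1772] head 100.1 tilt [-0.0065 -0.0012] t 5.7
x -0.1751 y -0.0546 z -0.0028 yaw 0.6406
x 0.0000 y 0.0000 z 0.1230 yaw -0.0000
```

>>> {"fn": "move_arm", "kwargs": {"plan": [{"x": -0.175, "y": -0.0545, "z": 0, "yaw": 0.64, "fingers": 0}, {"x": -0.175, "y": -0.0545, "z": 0, "yaw": 0.64, "fingers": 0}, {"x": -0.175, "y": -0.0545, "z": 0, "yaw": 0.64, "fingers": 0}, {"x": -0.175, "y": -0.0545, "z": 0, "yaw": 0.64, "fingers": 0}, {"x": -0.175, "y": -0.0545, "z": 0, "yaw": 0.64, "fingers": 0}]}}

```text
time: 6.2
eef_pos: [0.5755, -0.0416, 0.1788]
tcp_rot: [0.853, 0.522, -0.001, 0.001]
contact_force: [-0.2, 0.4, 0.9]
opening: 1.0
finger_force: 0.0
```

```bash
python3 - <<'E'
from h import *
t=pic("top");s=pic("side")
a=cv2.resize(t[140:214,276:376],(500,370),interpolation=cv2.INTER_CUBIC);b=cv2.resize(s[150:250,240:335],(380,400),interpolation=cv2.INTER_CUBIC)
o=np.zeros((400,800,3),np.uint8);o[:370,:420]=a[:,80:];o[:,420:]=b;cv2.imwrite("pics/k1.png",o[:,:,::-1])
plan([(.5743,-.038,.18,63.4),(.5743,-.038,.057,63.4)])
E
```

```text
at [ 0.5758 -0.0387  0.1787] head 63.32 tilt [-0.0007 -0.0002] t 6.3
x -0.0000 y -0.0017 z -0.0013 yaw -0.0015
x -0.0000 y 0.0000 z 0.1230 yaw 0.0000
```

View pics/k1.png

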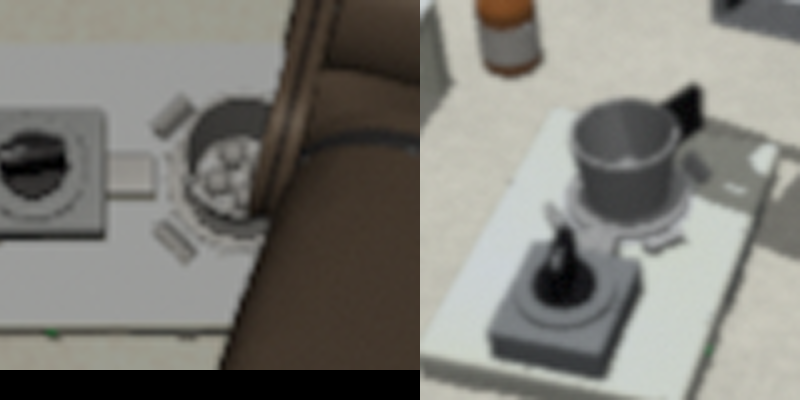

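The knob bar now lies along y (left, ~(30,160)) and the tongue ends clear of the jar's flange at ~(155,175). Next I grasp the handle.

>>> {"fn": "move_arm", "kwargs": {"plan": [{"x": 0, "y": -0.001, "z": 0.04, "yaw": 0, "fingers": 0}, {"x": 0, "y": -0.001, "z": 0.08, "yaw": 0, "fingers": 0}, {"x": 0, "y": -0.001, "z": 0.11, "yaw": 0, "fingers": 0}, {"x": 0, "y": -0.001, "z": 0.123, "yaw": 0, "fingers": 0}, {"x": 0, "y": -0.001, "z": 0.123, "yaw": 0, "fingers": 0}], "force": 100}}

```text
time: 6.8
eef_pos: [0.5737, -0.0358, 0.0537]
tcp_rot: [0.85, 0.527, -0.002, -0.002]
contact_force: [-0.2, -0.3, 0.7]
opening: 0.998
finger_force: 0.0
```

>>> {"fn": "move_arm", "kwargs": {"plan": [{"x": 0, "y": 0, "z": 0, "yaw": 0, "fingers": 0.5}, {"x": 0, "y": 0, "z": 0, "yaw": 0, "fingers": 0.7}, {"x": 0, "y": 0, "z": 0, "yaw": 0, "fingers": 1}, {"x": 0, "y": 0, "z": 0, "yaw": 0, "fingers": 1}, {"x": 0, "y": 0, "z": 0, "yaw": 0, "fingers": 1}]}}

```text
time: 7.3
eef_pos: [0.5759, -0.0367, 0.0567]
tcp_rot: [0.85, 0.526, 0.001, 0.001]
contact_force: [2.7, -2.8, 0.3]
opening: 0.14
finger_force: 2.4
```

>>> {"fn": "move_arm", "kwargs": {"plan": [{"x": 0, "y": 0, "z": 0, "yaw": 0, "fingers": 1}, {"x": 0, "y": 0, "z": 0, "yaw": 0, "fingers": 1}, {"x": 0, "y": 0, "z": -0.004, "yaw": 0, "fingers": 1}, {"x": 0, "y": 0, "z": -0.008, "yaw": 0, "fingers": 1}, {"x": 0, "y": 0, "z": -0.012, "yaw": 0, "fingers": 1}]}}

```text
time: 7.8
eef_pos: [0.574, -0.0363, 0.0667]
tcp_rot: [0.85, 0.526, -0.001, -0.001]
contact_force: [0.1, 0.3, -4.2]
opening: 0.127
finger_force: 97.1
```

>>> {"fn": "move_arm", "kwargs": {"plan": [{"x": 0, "y": 0, "z": -0.02, "yaw": 0, "fingers": 1}, {"x": 0, "y": 0, "z": -0.04, "yaw": 0, "fingers": 1}, {"x": 0, "y": 0, "z": -0.06, "yaw": 0, "fingers": 1}, {"x": 0, "y": 0, "z": -0.08, "yaw": 0, "fingers": 1}, {"x": 0, "y": 0, "z": -0.08, "yaw": 0, "fingers": 1}]}}

```text
time: 8.3
eef_pos: [0.5772, -0.037, 0.151]
tcp_rot: [0.85, 0.526, 0.002, 0.002]
contact_force: [1.2, -1.7, -4.3]
opening: 0.127
finger_force: 97.8
```

```bash
python3 - <<'E'
from h import *
s=pic("side");crop(s,230,90,400,240,4,"pics/l1.png")
plan([(.57,-.038,.18,63.4)]);q=ctrl.get_state();print(q["wrist_torque"],q["contact_force"],q["qpos"].round(3),q["opening"])
E
```

```text
at [ 0.5761 -0.0368  0.1491] head 63.48 tilt [ 0.0028 -0.0008] t 8.35
x -0.0038 y -0.0049 z -0.0309 yaw 0.0013
[-0.22789577  0.12313367 -0.01872397] [-0.75935612  0.21075044 -4.32273342] [-0.239  0.154  1.891 -0.     1.094  0.224] 0.12775939582101112
```

View pics/l1.png

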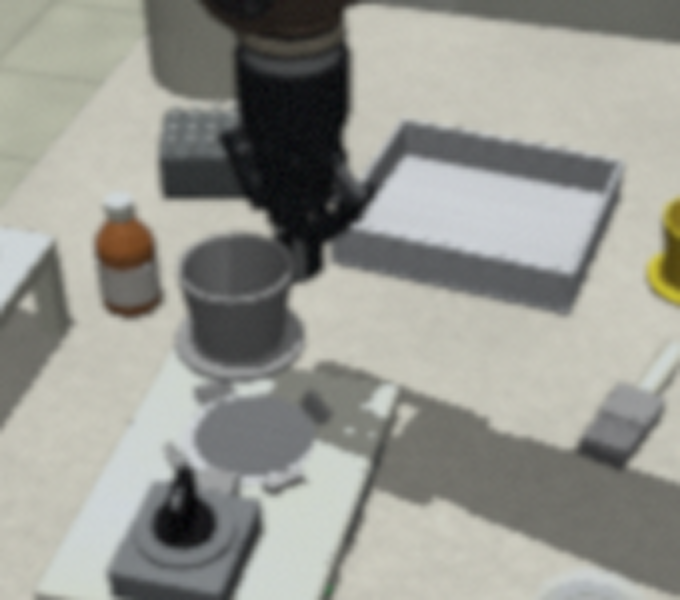

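Jar is lifted upright (rim at ~(238,280) in the crop), seat empty. I'll carry it over the tray.

```bash
python3 - <<'E'
from h import *
plan([(.53,-.19,.16,48),(.49,-.343,.15,35.6)])
E
```

```text
at [ 0.5761 -0.0368  0.1491] head 63.48 tilt [ 0.0028 -0.0008] t 8.35
x -0.1577 y 0.0272 z -0.0109 yaw 0.2701
x -0.1405 y 0.0726 z 0.0100 yaw 0.2164
```

>>> {"fn": "move_arm", "kwargs": {"plan": [{"x": -0.03, "y": 0.005, "z": -0.011, "yaw": 0.06, "fingers": 1}, {"x": -0.06, "y": 0.011, "z": -0.011, "yaw": 0.12, "fingers": 1}, {"x": -0.09, "y": 0.016, "z": -0.011, "yaw": 0.17, "fingers": 1}, {"x": -0.125, "y": 0.022, "z": -0.011, "yaw": 0.22, "fingers": 1}, {"x": -0.158, "y": 0.027, "z": -0.011, "yaw": 0.27, "fingers": 1}]}}

```text
time: 8.85
eef_pos: [0.5273, -0.1906, 0.1565]
tcp_rot: [0.914, 0.406, -0.001, -0.001]
contact_force: [0.4, 0.4, -4.1]
opening: 0.126
finger_force: 97.7
```

>>> {"fn": "move_arm", "kwargs": {"plan": [{"x": -0.035, "y": 0.02, "z": 0.002, "yaw": 0.05, "fingers": 1}, {"x": -0.07, "y": 0.037, "z": 0.005, "yaw": 0.1, "fingers": 1}, {"x": -0.105, "y": 0.055, "z": 0.008, "yaw": 0.16, "fingers": 1}, {"x": -0.13, "y": 0.067, "z": 0.01, "yaw": 0.2, "fingers": 1}, {"x": -0.14, "y": 0.0725, "z": 0.01, "yaw": 0.216, "fingers": 1}]}}

```text
time: 9.35
eef_pos: [0.4871, -0.3442, 0.1462]
tcp_rot: [0.953, 0.304, -0.001, -0.002]
contact_force: [0.3, -0.2, -4.7]
opening: 0.127
finger_force: 97.7
```

>>> {"fn": "move_arm", "kwargs": {"plan": [{"x": 0, "y": 0, "z": 0, "yaw": 0, "fingers": 1}, {"x": 0, "y": 0, "z": 0, "yaw": 0, "fingers": 1}, {"x": 0, "y": 0, "z": 0, "yaw": 0, "fingers": 1}, {"x": 0, "y": 0, "z": 0, "yaw": 0, "fingers": 1}, {"x": 0, "y": 0, "z": 0, "yaw": 0, "fingers": 1}], "force": 20}}

```text
time: 9.85
eef_pos: [0.4896, -0.3416, 0.149]
tcp_rot: [0.952, 0.307, 0.0, 0.0]
contact_force: [-0.9, 0.9, -3.5]
opening: 0.125
finger_force: 97.7
```

```bash
python3 - <<'E'
from h import *
s=pic("side");crop(s,290,60,450,180,5,"pics/l2.png")
plan([(.49,-.343,.15,35.6)]);q=ctrl.get_state();print(q["wrist_torque"],q["contact_force"],q["opening"])
E
```

```text
at [ 0.4895 -0.3418  0.1491] head 35.7 tilt [ 0.0001 -0.0001] t 9.9
x -0.0003 y 0.0013 z -0.0009 yaw 0.0018
[-0.13137285  0.10523282  0.0247241 ] [ 0.39321559 -0.19790352 -4.68833209] 0.1336959113377651
```

View pics/l2.png

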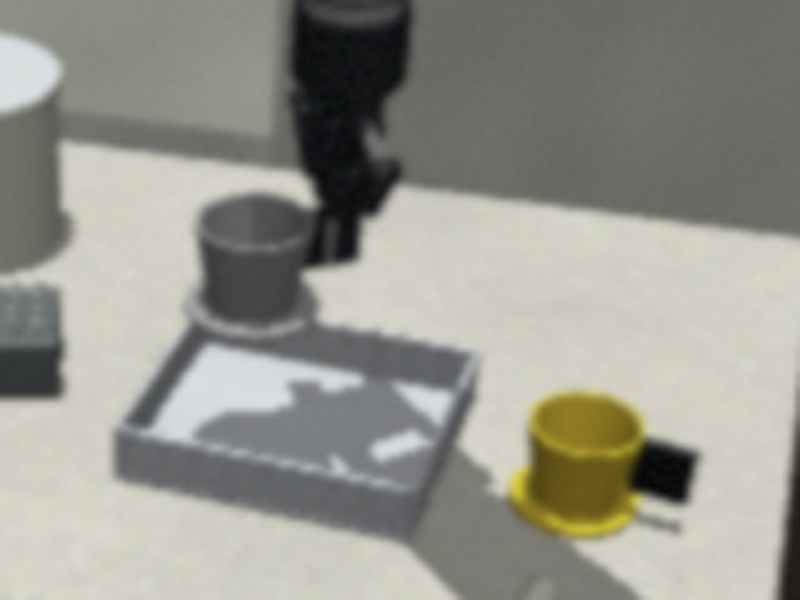

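Jar still upright over the tray (rim at ~(257,225) in the crop); the grip force only just dropped. I'll let it settle with the light grip.

>>> {"fn": "move_arm", "kwargs": {"plan": [{"x": 0, "y": 0, "z": 0.01, "yaw": 0, "fingers": 1}, {"x": 0, "y": 0, "z": 0.01, "yaw": 0, "fingers": 1}, {"x": 0, "y": 0, "z": 0.01, "yaw": 0, "fingers": 1}, {"x": 0, "y": 0, "z": 0.01, "yaw": 0, "fingers": 1}, {"x": 0, "y": 0, "z": 0.01, "yaw": 0, "fingers": 1}], "force": 20}}

```text
time: 10.4
eef_pos: [0.4893, -0.3427, 0.1392]
tcp_rot: [0.952, 0.306, 0.0, 0.0]
contact_force: [-0.2, -0.1, -4.9]
opening: 0.129
finger_force: 97.7
```

```bash
python3 - <<'E'
from h import *
q=ctrl.get_state();print(q["wrist_torque"],q["contact_force"],q["opening"],q["finger_force"])
E
```

```text
[-0.12082946  0.17997815  0.0383049 ] [-0.18719021 -0.11584945 -4.90025071] 0.1294506217836168 97.68826961517334
```

>>> {"fn": "move_arm", "kwargs": {"plan": [{"x": 0, "y": 0, "z": 0, "yaw": 0, "fingers": 0.95}, {"x": 0, "y": 0, "z": 0, "yaw": 0, "fingers": 0.95}], "force": 20}}

```text
time: 10.6
eef_pos: [0.4893, -0.3426, 0.1391]
tcp_rot: [0.952, 0.306, 0.0, 0.0]
contact_force: [1.0, 0.3, -4.7]
opening: 0.128
finger_force: 97.7
```

>>> {"fn": "move_arm", "kwargs": {"plan": [{"x": 0, "y": 0, "z": 0, "yaw": 0, "fingers": 0.91}, {"x": 0, "y": 0, "z": 0, "yaw": 0, "fingers": 0.91}], "force": 20}}

```text
time: 10.8
eef_pos: [0.4892, -0.3426, 0.139]
tcp_rot: [0.952, 0.306, 0.0, 0.0]
contact_force: [-0.3, 0.1, -5.0]
opening: 0.129
finger_force: 97.7
```

The force setting stays latched while gripping. I'll set the jar down in the tray and regrip lightly.

>>> {"fn": "move_arm", "kwargs": {"plan": [{"x": 0, "y": 0, "z": 0.04, "yaw": 0, "fingers": 1}, {"x": 0, "y": 0, "z": 0.08, "yaw": 0, "fingers": 1}, {"x": 0, "y": 0, "z": 0.1, "yaw": 0, "fingers": 1}, {"x": 0, "y": 0, "z": 0.105, "yaw": 0, "fingers": 1}, {"x": 0, "y": 0, "z": 0.107, "yaw": 0, "fingers": 1}]}}

```text
time: 11.3
eef_pos: [0.4897, -0.343, 0.0323]
tcp_rot: [0.952, 0.306, 0.0, 0.0]
contact_force: [-1.9, -0.9, -5.7]
opening: 0.128
finger_force: 97.4
```

>>> {"fn": "move_arm", "kwargs": {"plan": [{"x": 0, "y": 0, "z": 0, "yaw": 0, "fingers": 0.8}, {"x": 0, "y": 0, "z": 0, "yaw": 0, "fingers": 0.8}, {"x": 0, "y": 0, "z": 0, "yaw": 0, "fingers": 1}, {"x": 0, "y": 0, "z": 0, "yaw": 0, "fingers": 1}, {"x": 0, "y": 0, "z": 0, "yaw": 0, "fingers": 1}], "force": 20}}

```text
time: 11.8
eef_pos: [0.4905, -0.3438, 0.0344]
tcp_rot: [0.952, 0.306, 0.001, 0.002]
contact_force: [-1.1, 0.5, 7.4]
opening: 0.138
finger_force: 22.1
```

```bash
python3 - <<'E'
from h import *
q=ctrl.get_state();print(q["wrist_torque"],q["contact_force"],q["opening"],q["finger_force"]);plan([])
E
```

```text
[0.28817273 0.1709449  0.03956235] [-1.05010645  0.53692204  7.4054658 ] 0.1379994397797915 22.090645730495453
at [ 0.4905 -0.3438  0.0344] head 35.62 tilt [ 0.003  -0.0026] t 11.8
```

>>> {"fn": "move_arm", "kwargs": {"plan": [{"x": 0, "y": 0, "z": -0.02, "yaw": 0, "fingers": 1}, {"x": 0, "y": 0, "z": -0.045, "yaw": 0, "fingers": 1}, {"x": 0, "y": 0, "z": -0.07, "yaw": 0, "fingers": 1}, {"x": 0, "y": 0, "z": -0.095, "yaw": 0, "fingers": 1}, {"x": 0, "y": 0, "z": -0.105, "yaw": 0, "fingers": 1}]}}

```text
time: 12.3
eef_pos: [0.4898, -0.3431, 0.1389]
tcp_rot: [0.952, 0.306, 0.001, 0.002]
contact_force: [0.4, -1.2, -4.5]
opening: 0.135
finger_force: 20.1
```

>>> {"fn": "move_arm", "kwargs": {"plan": [{"x": 0, "y": 0, "z": 0, "yaw": 0, "fingers": 1}, {"x": 0, "y": 0, "z": 0, "yaw": 0, "fingers": 1}, {"x": 0, "y": 0, "z": 0, "yaw": 0, "fingers": 1}]}}

```text
time: 12.6
eef_pos: [0.4881, -0.3415, 0.1345]
tcp_rot: [0.952, 0.306, -0.001, -0.002]
contact_force: [0.2, 0.3, -3.9]
opening: 0.137
finger_force: 20.1
```

```bash
python3 - <<'E'
from h import *
s=pic("side");crop(s,290,60,450,180,5,"pics/l3.png")
q=ctrl.get_state();print(q["wrist_torque"],q["contact_force"],q["opening"],q["finger_force"]);plan([])
E
```

```text
[-0.08766921  0.17582395  0.00493087] [-0.51442959  0.08559553 -4.28712235] 0.13777287925236315 20.062609612941742
at [ 0.4882 -0.3416  0.1347] head 35.63 tilt [-0.0028  0.0027] t 12.65
```

View pics/l3.png

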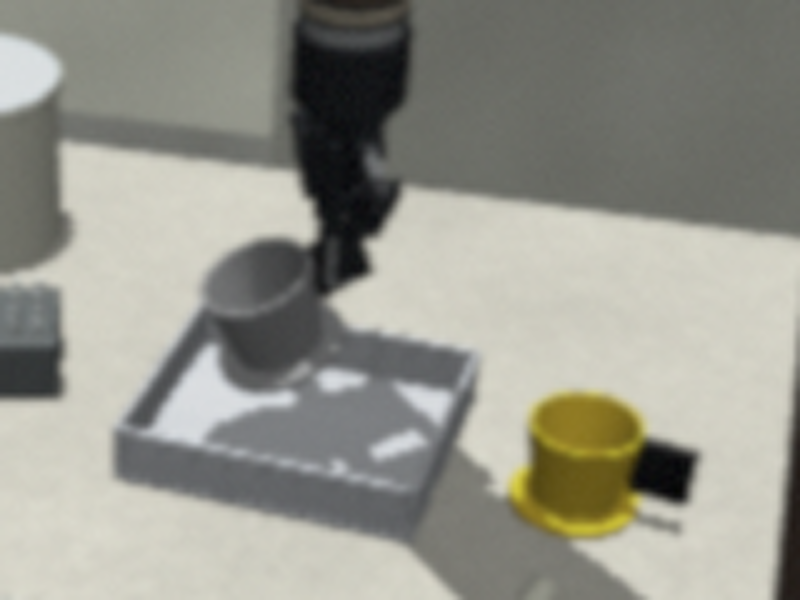

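The jar has tilted about 25° in the light grip. A few up-and-down jerks should make it swing further.

>>> {"fn": "move_arm", "kwargs": {"plan": [{"x": 0, "y": 0, "z": 0.02, "yaw": 0, "fingers": 1}, {"x": 0, "y": 0, "z": -0.02, "yaw": 0, "fingers": 1}, {"x": 0, "y": 0, "z": 0.01, "yaw": 0, "fingers": 1}, {"x": 0, "y": 0, "z": -0.025, "yaw": 0, "fingers": 1}, {"x": 0, "y": 0, "z": 0.0, "yaw": 0, "fingers": 1}]}}

```text
time: 13.15
eef_pos: [0.4927, -0.3457, 0.1428]
tcp_rot: [0.952, 0.306, 0.003, 0.006]
contact_force: [2.4, -1.3, -2.1]
opening: 0.138
finger_force: 20.6
```

>>> {"fn": "move_arm", "kwargs": {"plan": [{"x": 0, "y": 0, "z": -0.03, "yaw": 0, "fingers": 1}, {"x": 0, "y": 0, "z": 0, "yaw": 0, "fingers": 1}, {"x": 0, "y": 0, "z": -0.03, "yaw": 0, "fingers": 1}, {"x": 0, "y": 0, "z": 0, "yaw": 0, "fingers": 1}, {"x": 0, "y": 0, "z": 0, "yaw": 0, "fingers": 1}]}}

```text
time: 13.65
eef_pos: [0.487, -0.3405, 0.1325]
tcp_rot: [0.952, 0.306, -0.002, -0.004]
contact_force: [-1.8, 0.9, -5.6]
opening: 0.136
finger_force: 21.2
```

```bash
python3 - <<'E'
from h import *
s=pic("side");crop(s,310,90,410,170,5,"pics/l4.png")
q=ctrl.get_state();print(q["wrist_torque"],q["contact_force"],q["opening"],q["finger_force"]);plan([])
E
```

```text
[-0.02301618  0.09119002 -0.02653533] [ 0.64386744 -0.16765097 -4.09124492] 0.14075224473797773 21.21261030435562
at [ 0.4873 -0.3406  0.1334] head 35.63 tilt [-0.0058  0.0059] t 13.7
```

View pics/l4.png

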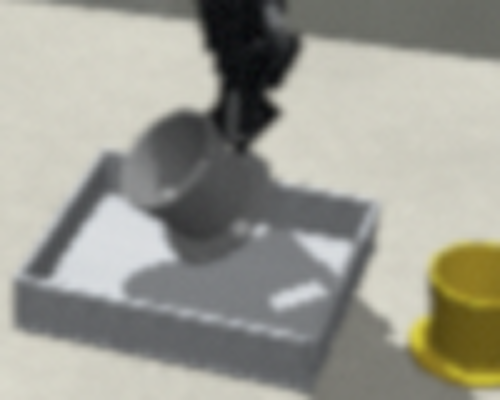

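Now tilted ~55°, balls still in. The wrist torque (≈4.2 N × COM offset) gives the tilt from here on and Fz shows the balls leaving. More jerks.

>>> {"fn": "move_arm", "kwargs": {"plan": [{"x": 0, "y": 0, "z": -0.03, "yaw": 0, "fingers": 1}, {"x": 0, "y": 0, "z": 0, "yaw": 0, "fingers": 1}, {"x": 0, "y": 0, "z": -0.03, "yaw": 0, "fingers": 1}, {"x": 0, "y": 0, "z": 0, "yaw": 0, "fingers": 1}, {"x": 0, "y": 0, "z": -0.03, "yaw": 0, "fingers": 1}]}}

```text
time: 14.2
eef_pos: [0.4846, -0.3382, 0.158]
tcp_rot: [0.952, 0.306, -0.005, -0.009]
contact_force: [-1.1, 1.9, -6.7]
opening: 0.137
finger_force: 21.1
```

>>> {"fn": "move_arm", "kwargs": {"plan": [{"x": 0, "y": 0, "z": 0.03, "yaw": 0, "fingers": 1}, {"x": 0, "y": 0, "z": 0, "yaw": 0, "fingers": 1}, {"x": 0, "y": 0, "z": 0.03, "yaw": 0, "fingers": 1}, {"x": 0, "y": 0, "z": 0, "yaw": 0, "fingers": 1}, {"x": 0, "y": 0, "z": 0.03, "yaw": 0, "fingers": 1}]}}

```text
time: 14.7
eef_pos: [0.4932, -0.3462, 0.1446]
tcp_rot: [0.952, 0.306, 0.004, 0.007]
contact_force: [3.6, -1.6, -2.9]
opening: 0.135
finger_force: 21.6
```

>>> {"fn": "move_arm", "kwargs": {"plan": [{"x": 0, "y": 0, "z": 0, "yaw": 0, "fingers": 1}, {"x": 0, "y": 0, "z": 0, "yaw": 0, "fingers": 1}, {"x": 0, "y": 0, "z": 0, "yaw": 0, "fingers": 1}, {"x": 0, "y": 0, "z": 0, "yaw": 0, "fingers": 1}, {"x": 0, "y": 0, "z": 0, "yaw": 0, "fingers": 1}]}}

```text
time: 15.2
eef_pos: [0.4895, -0.3428, 0.1377]
tcp_rot: [0.952, 0.306, 0.0, 0.001]
contact_force: [-0.2, -0.2, -3.9]
opening: 0.14
finger_force: 21.5
```

```bash
cat >> h.py <<'E'
def gauge(n=6):
    F=[];Q=[]
    for i in range(n):
        pic("top");q=ctrl.get_state();F.append(q["contact_force"]);Q.append(q["wrist_torque"])
    F=np.mean(F,0);Q=np.mean(Q,0);p,R=tool();tx=Q[:2]@R[:2,1]
    print("F",F.round(2),"tau about tool y",round(tx,3),"about x",round(Q[:2]@R[:2,0],3),"open",round(q["opening"],3),"ff",q["finger_force"])
E
python3 - <<'E'
from h import *
gauge();plan([])
E
```

```text
F [ 0.23 -0.05 -4.32] tau about tool y -0.074 about x 0.001 open 0.137 ff 21.522450149059296
at [ 0.4892 -0.3425  0.137 ] head 35.63 tilt [ 0.     -0.0001] t 15.5
```

Tilt ≈61°. Now I lower the flange edge onto the tray floor and drive forward to tip the jar over.

>>> {"fn": "move_arm", "kwargs": {"plan": [{"x": 0, "y": 0, "z": 0.02, "yaw": 0, "fingers": 1}, {"x": 0, "y": 0, "z": 0.034, "yaw": 0, "fingers": 1}, {"x": 0.004, "y": 0, "z": 0.038, "yaw": 0, "fingers": 1}, {"x": 0.012, "y": 0, "z": 0.04, "yaw": 0, "fingers": 1}, {"x": 0.02, "y": 0, "z": 0.041, "yaw": 0, "fingers": 1}]}}

```text
time: 16.0
eef_pos: [0.5049, -0.332, 0.1001]
tcp_rot: [0.952, 0.307, -0.002, -0.0]
contact_force: [-8.8, 1.8, 18.3]
opening: 0.14
finger_force: 32.3
```

>>> {"fn": "move_arm", "kwargs": {"plan": [{"x": 0.008, "y": 0, "z": 0.001, "yaw": 0, "fingers": 1}, {"x": 0.016, "y": 0, "z": 0.002, "yaw": 0, "fingers": 1}, {"x": 0.024, "y": 0, "z": 0.003, "yaw": 0, "fingers": 1}, {"x": 0.032, "y": 0, "z": 0.005, "yaw": 0, "fingers": 1}, {"x": 0.04, "y": 0, "z": 0.007, "yaw": 0, "fingers": 1}]}}

```text
time: 16.5
eef_pos: [0.5396, -0.3075, 0.0961]
tcp_rot: [0.952, 0.306, 0.0, -0.001]
contact_force: [-5.5, 6.1, 18.0]
opening: 0.139
finger_force: 47.8
```

```bash
python3 - <<'E'
from h import *
gauge(2);plan([])
E
```

```text
F [-4.48  8.17 20.55] tau about tool y -0.442 about x 2.395 open 0.135 ff 46.69444555125665
at [ 0.5404 -0.3068  0.0958] head 35.61 tilt [0.0014 0.0018] t 16.6
```

>>> {"fn": "move_arm", "kwargs": {"plan": [{"x": 0, "y": 0, "z": -0.01, "yaw": 0, "fingers": 1}, {"x": 0, "y": 0, "z": -0.02, "yaw": 0, "fingers": 1}, {"x": 0, "y": 0, "z": -0.02, "yaw": 0, "fingers": 1}, {"x": 0, "y": 0, "z": -0.02, "yaw": 0, "fingers": 1}, {"x": 0, "y": 0, "z": -0.02, "yaw": 0, "fingers": 1}]}}

```text
time: 17.1
eef_pos: [0.5373, -0.3073, 0.1077]
tcp_rot: [0.952, 0.306, -0.0, -0.001]
contact_force: [-0.2, 0.7, -4.0]
opening: 0.137
finger_force: 28.2
```

```bash
python3 - <<'E'
from h import *
gauge(6);plan([])
s=pic("side");t=pic("top");crop(s,310,90,410,170,8,"pics/l5.png")
E
```

```text
F [ 0.38  0.09 -4.37] tau about tool y 0.093 about x 0.01 open 0.139 ff 28.16619669087231
at [ 0.5378 -0.3075  0.1085] head 35.62 tilt [-0.0005  0.0004] t 17.4
```

View pics/l5.png

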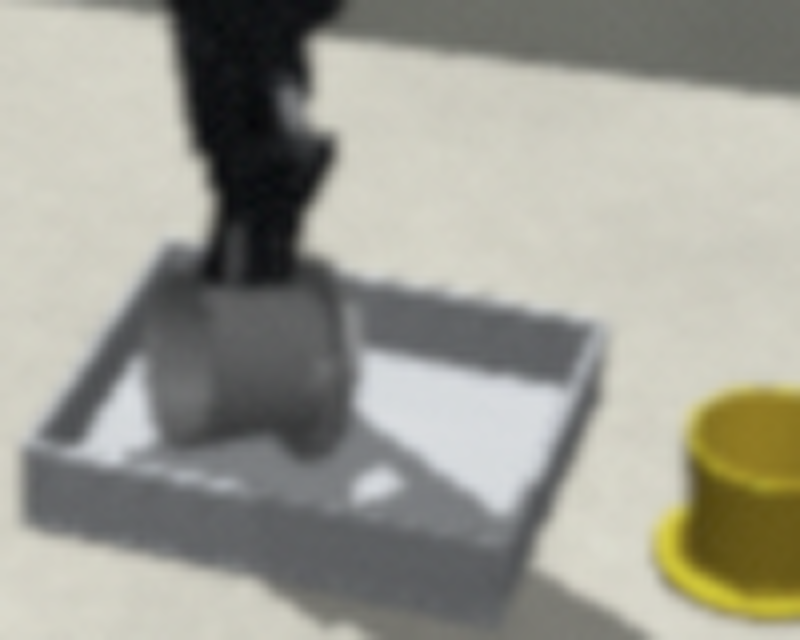

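Jar is now tipped ~95° (mouth facing left at ~(175,380) in the crop), but Fz still shows the full weight. Wait, then re-check.

>>> {"fn": "move_arm", "kwargs": {"plan": [{"x": 0, "y": 0, "z": 0, "yaw": 0, "fingers": 1}, {"x": 0, "y": 0, "z": 0, "yaw": 0, "fingers": 1}, {"x": 0, "y": 0, "z": 0, "yaw": 0, "fingers": 1}, {"x": 0, "y": 0, "z": 0, "yaw": 0, "fingers": 1}, {"x": 0, "y": 0, "z": 0, "yaw": 0, "fingers": 1}]}}

```text
time: 18.0
eef_pos: [0.538, -0.3076, 0.109]
tcp_rot: [0.952, 0.306, 0.0, 0.0]
contact_force: [0.6, -0.6, -4.0]
opening: 0.137
finger_force: 28.2
```

```bash
python3 - <<'E'
from h import *
gauge(6);plan([])
E
```

```text
F [-0.25 -0.13 -3.98] tau about tool y 0.074 about x 0.021 open 0.139 ff 28.164655289438087
at [ 0.538  -0.3076  0.1089] head 35.63 tilt [-0.0001  0.    ] t 18.3
```

>>> {"fn": "move_arm", "kwargs": {"plan": [{"x": -0.02, "y": 0, "z": 0, "yaw": 0, "fingers": 1}, {"x": -0.04, "y": 0, "z": 0, "yaw": 0, "fingers": 1}, {"x": 0.0, "y": 0, "z": 0, "yaw": 0, "fingers": 1}, {"x": 0.0, "y": 0, "z": 0, "yaw": 0, "fingers": 1}, {"x": -0.04, "y": 0, "z": 0, "yaw": 0, "fingers": 1}]}}

```text
time: 18.8
eef_pos: [0.5086, -0.3289, 0.1095]
tcp_rot: [0.951, 0.309, 0.002, 0.001]
contact_force: [-0.6, -1.1, -3.1]
opening: 0.136
finger_force: 24.3
```

>>> {"fn": "move_arm", "kwargs": {"plan": [{"x": 0.03, "y": 0, "z": 0, "yaw": 0, "fingers": 1}, {"x": 0.03, "y": 0, "z": 0, "yaw": 0, "fingers": 1}, {"x": -0.01, "y": 0, "z": 0, "yaw": 0, "fingers": 1}, {"x": 0.025, "y": 0, "z": 0, "yaw": 0, "fingers": 1}, {"x": 0.0, "y": 0, "z": 0, "yaw": 0, "fingers": 1}]}}

```text
time: 19.3
eef_pos: [0.5084, -0.3292, 0.1098]
tcp_rot: [0.952, 0.307, 0.002, 0.0]
contact_force: [-2.0, -1.4, -3.7]
opening: 0.138
finger_force: 24.0
```

```bash
python3 - <<'E'
from h import *
gauge(10);plan([])
E
```

```text
F [-0.09 -0.03 -3.3 ] tau about tool y 0.055 about x 0.024 open 0.14 ff 24.00028645992279
at [ 0.5057 -0.3307  0.109 ] head 35.65 tilt [ 0.0001 -0.    ] t 19.8
```

Fz dropped by ~1.05 N ≈ four 28 g balls, so the jar should be empty. I'll raise it, move toward the mill's near -y edge (which I'll use to lever the jar upright), and check the tray.

```bash
python3 - <<'E'
from h import *
plan([(.5057,-.3307,.2,35.6),(.56,-.16,.2,75),(.56,-.16,.2,90)])
E
```

```text
at [ 0.5057 -0.3307  0.109 ] head 35.65 tilt [ 0.0001 -0.    ] t 19.8
x -0.0000 y 0.0000 z -0.0910 yaw 0.0010
x 0.1435 y -0.1072 z -0.0000 yaw -0.6877
x -0.0000 y 0.0000 z -0.0000 yaw -0.2618
```

>>> {"fn": "move_arm", "kwargs": {"plan": [{"x": 0, "y": 0, "z": -0.03, "yaw": 0, "fingers": 1}, {"x": 0, "y": 0, "z": -0.06, "yaw": 0, "fingers": 1}, {"x": 0, "y": 0, "z": -0.091, "yaw": 0, "fingers": 1}, {"x": 0, "y": 0, "z": -0.091, "yaw": 0, "fingers": 1}, {"x": 0, "y": 0, "z": -0.091, "yaw": 0, "fingers": 1}]}}

```text
time: 20.3
eef_pos: [0.5056, -0.3308, 0.1999]
tcp_rot: [0.952, 0.306, 0.0, 0.0]
contact_force: [0.1, 0.9, -4.4]
opening: 0.135
finger_force: 24.0
```

>>> {"fn": "move_arm", "kwargs": {"plan": [{"x": 0.03, "y": -0.022, "z": 0, "yaw": -0.14, "fingers": 1}, {"x": 0.06, "y": -0.044, "z": 0, "yaw": -0.28, "fingers": 1}, {"x": 0.09, "y": -0.067, "z": 0, "yaw": -0.42, "fingers": 1}, {"x": 0.12, "y": -0.09, "z": 0, "yaw": -0.55, "fingers": 1}, {"x": 0.1435, "y": -0.107, "z": 0, "yaw": -0.688, "fingers": 1}]}}

```text
time: 20.8
eef_pos: [0.5585, -0.1574, 0.1962]
tcp_rot: [0.791, 0.612, -0.001, -0.003]
contact_force: [0.3, 0.2, -3.9]
opening: 0.136
finger_force: 24.0
```

>>> {"fn": "move_arm", "kwargs": {"plan": [{"x": 0, "y": 0, "z": -0.03, "yaw": -0.13, "fingers": 1}, {"x": 0, "y": 0, "z": 0, "yaw": -0.26, "fingers": 1}, {"x": 0, "y": 0, "z": -0.03, "yaw": -0.26, "fingers": 1}, {"x": 0, "y": 0, "z": 0, "yaw": -0.26, "fingers": 1}, {"x": 0, "y": 0, "z": 0, "yaw": -0.26, "fingers": 1}]}}

```text
time: 21.3
eef_pos: [0.5563, -0.1585, 0.1934]
tcp_rot: [0.707, 0.707, -0.002, -0.006]
contact_force: [-1.0, 1.4, -4.5]
opening: 0.137
finger_force: 23.9
```

```bash
python3 - <<'E'
from h import *
gauge(8);plan([])
s=pic("side");t=pic("top")
a=cv2.resize(s[95:215,270:400],(520,480),interpolation=cv2.INTER_CUBIC);b=cv2.resize(t[160:255,415:485],(280,380),interpolation=cv2.INTER_CUBIC)
o=np.zeros((480,800,3),np.uint8);o[:,:520]=a;o[:380,520:]=b;cv2.imwrite("pics/l6.png",o[:,:,::-1])
E
```

```text
F [ 0.02  0.25 -2.98] tau about tool y 0.042 about x -0.014 open 0.137 ff 23.950675427913666
at [ 0.5601 -0.1605  0.2006] head 89.94 tilt [ 0.0009 -0.0004] t 21.7
```

View pics/l6.png

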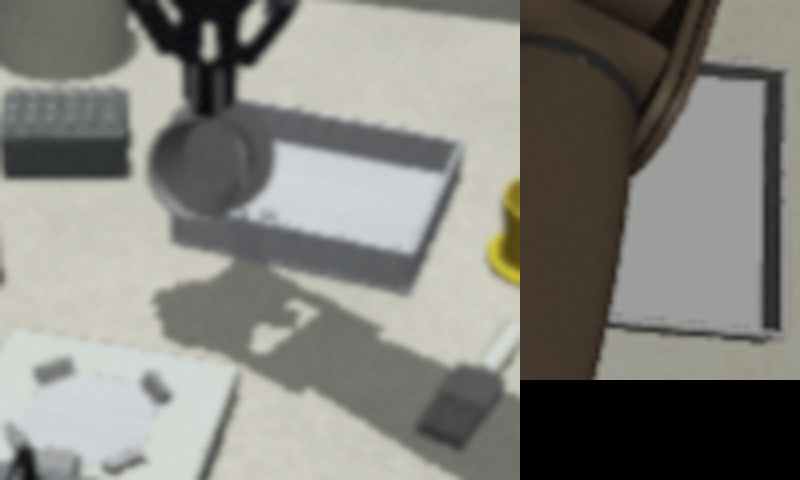

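The jar's mouth faces the camera and is empty; at least part of a ball shows in the tray at ~(265,215). Now I use the deck edge to roll the jar back upright: press its wall on the edge while dragging in -y.

>>> {"fn": "move_arm", "kwargs": {"plan": [{"x": 0.04, "y": 0, "z": 0.02, "yaw": 0, "fingers": 1}, {"x": 0.082, "y": 0, "z": 0.05, "yaw": 0, "fingers": 1}, {"x": 0.082, "y": 0, "z": 0.08, "yaw": 0, "fingers": 1}, {"x": 0.082, "y": 0, "z": 0.09, "yaw": 0, "fingers": 1}, {"x": 0.082, "y": 0, "z": 0.094, "yaw": 0, "fingers": 1}]}}

```text
time: 22.3
eef_pos: [0.5593, -0.079, 0.1078]
tcp_rot: [0.707, 0.707, -0.002, -0.001]
contact_force: [-6.6, -2.0, 15.3]
opening: 0.136
finger_force: 29.4
```

>>> {"fn": "move_arm", "kwargs": {"plan": [{"x": -0.006, "y": 0, "z": 0.002, "yaw": 0, "fingers": 1}, {"x": -0.013, "y": 0, "z": 0.003, "yaw": 0, "fingers": 1}, {"x": -0.02, "y": 0, "z": 0.005, "yaw": 0, "fingers": 1}, {"x": -0.027, "y": 0, "z": 0.007, "yaw": 0, "fingers": 1}, {"x": -0.034, "y": 0, "z": 0.009, "yaw": 0, "fingers": 1}]}}

```text
time: 22.8
eef_pos: [0.5607, -0.1134, 0.0978]
tcp_rot: [0.708, 0.706, 0.001, 0.001]
contact_force: [0.1, 1.1, 2.1]
opening: 0.136
finger_force: 24.9
```

>>> {"fn": "move_arm", "kwargs": {"plan": [{"x": 0, "y": 0, "z": -0.02, "yaw": 0, "fingers": 1}, {"x": 0, "y": 0, "z": -0.04, "yaw": 0, "fingers": 1}, {"x": 0, "y": 0, "z": -0.04, "yaw": 0, "fingers": 1}, {"x": 0, "y": 0, "z": -0.04, "yaw": 0, "fingers": 1}, {"x": 0, "y": 0, "z": -0.04, "yaw": 0, "fingers": 1}]}}

```text
time: 23.3
eef_pos: [0.5586, -0.1121, 0.1349]
tcp_rot: [0.707, 0.707, -0.001, -0.001]
contact_force: [0.1, 0.1, -3.4]
opening: 0.14
finger_force: 24.1
```

```bash
python3 - <<'E'
from h import *
gauge(8);plan([])
E
```

```text
F [-0.01  0.13 -3.21] tau about tool y 0.013 about x -0.003 open 0.138 ff 24.13701206445694
at [ 0.5597 -0.1123  0.1367] head 89.95 tilt [-0.0003  0.0001] t 23.7
```

>>> {"fn": "move_arm", "kwargs": {"plan": [{"x": 0.014, "y": 0, "z": 0.015, "yaw": 0, "fingers": 1}, {"x": 0.014, "y": 0, "z": 0.028, "yaw": 0, "fingers": 1}, {"x": 0.014, "y": 0, "z": 0.032, "yaw": 0, "fingers": 1}, {"x": 0.006, "y": 0, "z": 0.034, "yaw": 0, "fingers": 1}, {"x": -0.002, "y": 0, "z": 0.037, "yaw": 0, "fingers": 1}]}}

```text
time: 24.2
eef_pos: [0.5599, -0.1149, 0.0995]
tcp_rot: [0.707, 0.707, -0.0, 0.0]
contact_force: [0.1, -0.2, -3.2]
opening: 0.136
finger_force: 24.2
```

>>> {"fn": "move_arm", "kwargs": {"plan": [{"x": -0.006, "y": 0, "z": 0.003, "yaw": 0, "fingers": 1}, {"x": -0.012, "y": 0, "z": 0.005, "yaw": 0, "fingers": 1}, {"x": -0.012, "y": 0, "z": -0.01, "yaw": 0, "fingers": 1}, {"x": -0.012, "y": 0, "z": -0.035, "yaw": 0, "fingers": 1}, {"x": -0.012, "y": 0, "z": -0.035, "yaw": 0, "fingers": 1}]}}

```text
time: 24.7
eef_pos: [0.5627, -0.1277, 0.1397]
tcp_rot: [0.708, 0.707, 0.002, 0.004]
contact_force: [1.0, -0.6, -2.6]
opening: 0.135
finger_force: 24.2
```

```bash
python3 - <<'E'
from h import *
gauge(10);plan([])
s=pic("side");np.save("s5.npy",s)
E
```

```text
F [-0.21  0.1  -3.38] tau about tool y -0.004 about x 0.013 open 0.137 ff 24.12480801343918
at [ 0.5594 -0.1261  0.1342] head 89.95 tilt [-0.0012  0.0005] t 25.2
```

Torque ≈0 → jar hanging near its balance (~68°). Next: press its flange edge on the bare table and drag along the uprighting arc.

>>> {"fn": "move_arm", "kwargs": {"plan": [{"x": -0.013, "y": 0, "z": 0.02, "yaw": 0, "fingers": 1}, {"x": -0.014, "y": 0, "z": 0.036, "yaw": 0, "fingers": 1}, {"x": -0.018, "y": 0, "z": 0.039, "yaw": 0, "fingers": 1}, {"x": -0.024, "y": 0, "z": 0.04, "yaw": 0, "fingers": 1}, {"x": -0.03, "y": 0, "z": 0.041, "yaw": 0, "fingers": 1}]}}

```text
time: 25.75
eef_pos: [0.5601, -0.1562, 0.0944]
tcp_rot: [0.707, 0.707, 0.0, -0.0]
contact_force: [0.3, 1.2, 1.2]
opening: 0.141
finger_force: 24.7
```

>>> {"fn": "move_arm", "kwargs": {"plan": [{"x": -0.006, "y": 0, "z": 0.001, "yaw": 0, "fingers": 1}, {"x": -0.012, "y": 0, "z": 0.003, "yaw": 0, "fingers": 1}, {"x": -0.018, "y": 0, "z": 0.005, "yaw": 0, "fingers": 1}, {"x": -0.018, "y": 0, "z": 0.005, "yaw": 0, "fingers": 1}]}}

```text
time: 26.15
eef_pos: [0.5602, -0.1759, 0.0896]
tcp_rot: [0.708, 0.707, -0.0, 0.001]
contact_force: [-1.2, -0.7, 4.2]
opening: 0.134
finger_force: 25.1
```

>>> {"fn": "move_arm", "kwargs": {"plan": [{"x": 0, "y": 0, "z": -0.02, "yaw": 0, "fingers": 1}, {"x": 0, "y": 0, "z": -0.04, "yaw": 0, "fingers": 1}, {"x": 0, "y": 0, "z": -0.04, "yaw": 0, "fingers": 1}, {"x": 0, "y": 0, "z": -0.04, "yaw": 0, "fingers": 1}]}}

```text
time: 26.55
eef_pos: [0.5593, -0.1744, 0.128]
tcp_rot: [0.707, 0.707, -0.0, -0.0]
contact_force: [-0.4, 0.2, -3.6]
opening: 0.135
finger_force: 24.1
```

```bash
python3 - <<'E'
from h import *
gauge(10);plan([])
E
```

```text
F [ 0.07 -0.12 -3.24] tau about tool y -0.042 about x -0.013 open 0.138 ff 24.101779460906982
at [ 0.5597 -0.1743  0.1286] head 89.95 tilt [-0.0003  0.0001] t 27.05
```

Works: tilt now ~55°. Continue along the arc.

>>> {"fn": "move_arm", "kwargs": {"plan": [{"x": 0.039, "y": 0, "z": 0.01, "yaw": 0, "fingers": 1}, {"x": 0.039, "y": 0, "z": 0.03, "yaw": 0, "fingers": 1}, {"x": 0.036, "y": 0, "z": 0.036, "yaw": 0, "fingers": 1}, {"x": 0.028, "y": 0, "z": 0.039, "yaw": 0, "fingers": 1}, {"x": 0.018, "y": 0, "z": 0.043, "yaw": 0, "fingers": 1}]}}

```text
time: 27.55
eef_pos: [0.5607, -0.1573, 0.0872]
tcp_rot: [0.708, 0.707, 0.001, 0.001]
contact_force: [-0.0, 1.7, 1.2]
opening: 0.139
finger_force: 24.7
```

>>> {"fn": "move_arm", "kwargs": {"plan": [{"x": -0.01, "y": 0, "z": 0.005, "yaw": 0, "fingers": 1}, {"x": -0.018, "y": 0, "z": 0.01, "yaw": 0, "fingers": 1}, {"x": -0.027, "y": 0, "z": 0.016, "yaw": 0, "fingers": 1}, {"x": -0.035, "y": 0, "z": 0.022, "yaw": 0, "fingers": 1}, {"x": -0.035, "y": 0, "z": 0.022, "yaw": 0, "fingers": 1}]}}

```text
time: 28.05
eef_pos: [0.5604, -0.1937, 0.0639]
tcp_rot: [0.708, 0.706, -0.0, 0.002]
contact_force: [0.4, -2.2, 0.5]
opening: 0.136
finger_force: 25.1
```

>>> {"fn": "move_arm", "kwargs": {"plan": [{"x": 0, "y": 0, "z": -0.02, "yaw": 0, "fingers": 1}, {"x": 0, "y": 0, "z": -0.04, "yaw": 0, "fingers": 1}, {"x": 0, "y": 0, "z": -0.04, "yaw": 0, "fingers": 1}, {"x": 0, "y": 0, "z": -0.04, "yaw": 0, "fingers": 1}]}}

```text
time: 28.45
eef_pos: [0.559, -0.1908, 0.1026]
tcp_rot: [0.707, 0.707, -0.0, -0.001]
contact_force: [-0.4, -0.0, -4.0]
opening: 0.136
finger_force: 24.4
```

```bash
python3 - <<'E'
from h import *
gauge(10);plan([])
E
```

```text
F [-0.08  0.06 -3.13] tau about tool y -0.135 about x 0.011 open 0.138 ff 24.42379742860794
at [ 0.5597 -0.1913  0.1037] head 89.95 tilt [-0.0003  0.0001] t 28.95
```

>>> {"fn": "move_arm", "kwargs": {"plan": [{"x": 0.045, "y": 0, "z": 0.01, "yaw": 0, "fingers": 1}, {"x": 0.05, "y": 0, "z": 0.036, "yaw": 0, "fingers": 1}, {"x": 0.049, "y": 0, "z": 0.043, "yaw": 0, "fingers": 1}, {"x": 0.045, "y": 0, "z": 0.05, "yaw": 0, "fingers": 1}, {"x": 0.04, "y": 0, "z": 0.058, "yaw": 0, "fingers": 1}]}}

```text
time: 29.45
eef_pos: [0.5631, -0.1548, 0.0504]
tcp_rot: [0.707, 0.707, 0.0, 0.005]
contact_force: [-1.5, -6.3, 8.6]
opening: 0.136
finger_force: 26.1
```

>>> {"fn": "move_arm", "kwargs": {"plan": [{"x": -0.005, "y": 0, "z": 0.008, "yaw": 0, "fingers": 1}, {"x": -0.01, "y": 0, "z": 0.015, "yaw": 0, "fingers": 1}, {"x": -0.014, "y": 0, "z": 0.02, "yaw": 0, "fingers": 1}, {"x": -0.014, "y": 0, "z": 0.022, "yaw": 0, "fingers": 1}, {"x": -0.014, "y": 0, "z": 0.022, "yaw": 0, "fingers": 1}]}}

```text
time: 29.95
eef_pos: [0.5608, -0.1661, 0.0247]
tcp_rot: [0.708, 0.706, 0.0, 0.001]
contact_force: [1.4, -3.9, 3.6]
opening: 0.133
finger_force: 25.4
```

```bash
python3 - <<'E'
from h import *
gauge(5);plan([])
E
```

```text
F [ 1.99 -4.06  4.1 ] tau about tool y -0.214 about x -0.387 open 0.135 ff 25.56503713130951
at [ 0.5605 -0.1655  0.0247] head 89.94 tilt [ 0.0017 -0.0007] t 30.2
```

>>> {"fn": "move_arm", "kwargs": {"plan": [{"x": 0, "y": 0, "z": 0, "yaw": 0, "fingers": 0.6}, {"x": 0, "y": 0, "z": -0.002, "yaw": 0, "fingers": 0.6}, {"x": 0, "y": 0, "z": -0.002, "yaw": 0, "fingers": 0.6}, {"x": 0, "y": 0, "z": -0.002, "yaw": 0, "fingers": 0.6}, {"x": 0, "y": 0, "z": -0.002, "yaw": 0, "fingers": 0.6}], "force": 100}}

```text
time: 30.7
eef_pos: [0.5592, -0.1648, 0.0253]
tcp_rot: [0.707, 0.707, -0.0, -0.001]
contact_force: [-0.2, -0.7, 0.2]
opening: 0.403
finger_force: 0.0
```

>>> {"fn": "move_arm", "kwargs": {"plan": [{"x": 0, "y": 0, "z": 0, "yaw": 0, "fingers": 1}, {"x": 0, "y": 0, "z": 0, "yaw": 0, "fingers": 1}, {"x": 0, "y": 0, "z": 0, "yaw": 0, "fingers": 1}, {"x": 0, "y": 0, "z": 0, "yaw": 0, "fingers": 1}, {"x": 0, "y": 0, "z": 0, "yaw": 0, "fingers": 1}], "force": 100}}

```text
time: 31.2
eef_pos: [0.5601, -0.1654, 0.026]
tcp_rot: [0.708, 0.707, 0.0, 0.0]
contact_force: [1.3, 0.1, 0.4]
opening: 0.124
finger_force: 97.3
```

>>> {"fn": "move_arm", "kwargs": {"plan": [{"x": 0, "y": 0, "z": 0, "yaw": 0, "fingers": 1}, {"x": 0, "y": 0, "z": -0.02, "yaw": 0, "fingers": 1}, {"x": 0, "y": 0, "z": -0.05, "yaw": 0, "fingers": 1}, {"x": 0, "y": 0, "z": -0.08, "yaw": 0, "fingers": 1}, {"x": 0, "y": 0, "z": -0.08, "yaw": 0, "fingers": 1}]}}

```text
time: 31.7
eef_pos: [0.562, -0.1665, 0.1098]
tcp_rot: [0.707, 0.707, 0.001, 0.004]
contact_force: [0.9, -0.6, -1.6]
opening: 0.125
finger_force: 99.7
```

```bash
python3 - <<'E'
from h import *
gauge(6);plan([])
s=pic("side");np.save("s6.npy",s);t=pic("top");np.save("t6.npy",t)
for k,(n,im,b) in enumerate((("side",s,(250,130,330,210)),)):
    pass
# tray: deviations from the bright floor in both views
for n,im,(x0,y0,x1,y1) in(("top",t,(405,160,495,255)),("side",s,(305,110,395,170))):
    g=im[y0:y1,x0:x1].astype(int);ref=np.load("t0.npy" if n=="top" else "s0.npy")[y0:y1,x0:x1].astype(int)
    d=np.abs(g-ref).max(2)>25;print(n,[(b[0]+[x0,y0],b[1][2:]) for b in blobs(d,5)])
E
```

```text
F [ 0.    0.25 -3.5 ] tau about tool y -0.107 about x 0.016 open 0.126 ff 99.63125824928284
at [ 0.5581 -0.1646  0.1033] head 89.95 tilt [-0.0044  0.002 ] t 32.0
top [(array([423.2, 200.9]), [50, 95, 3154])]
side [(array([322.1, 138.9]), [46, 60, 1621]), (array([336.7, 148.4]), [4, 2, 7])]
```

```bash
python3 - <<'E'
from h import *
s=np.load("s6.npy");t=np.load("t6.npy")
a=cv2.resize(s[120:220,235:345],(660,600),interpolation=cv2.INTER_CUBIC)
b=cv2.resize(t[145:255,365:400],(140,440),interpolation=cv2.INTER_CUBIC)
o=np.zeros((600,800,3),np.uint8);o[:,:660]=a;o[:440,660:]=b;cv2.imwrite("pics/l7.png",o[:,:,::-1])
E
```

```text
(no output)
```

View pics/l7.png

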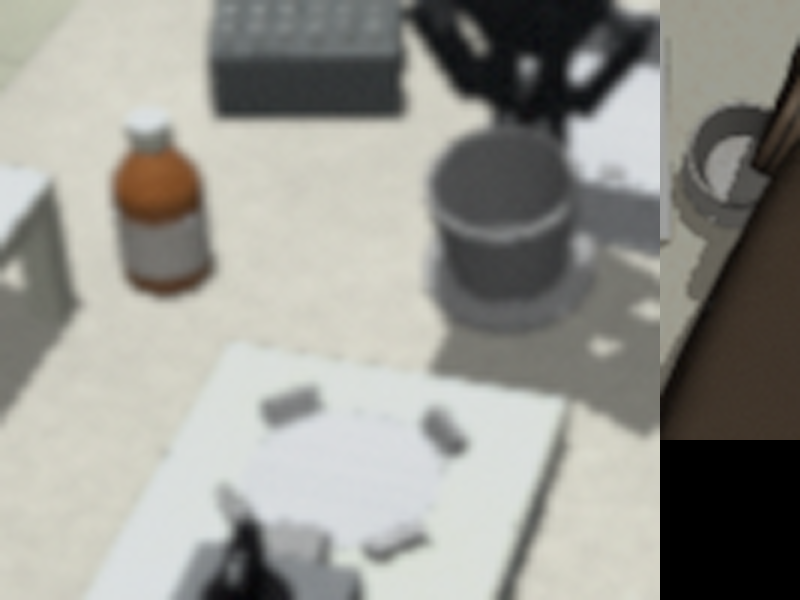

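The jar is upright and empty; rim centre in the side crop ~(503,183), seat clear. I'll get its centre relative to the tool.

```bash
python3 - <<'E'
from h import *
c=(235+503/6-.4,120+183/6-.4)
for z in(.137,.143,.149):print(onz("side",*c,z))
# rim left/right extremes & flange left/right widths for scale check
for u0,u1,v,z in((430,577,185,.143),(426,592,265,.08)):
    A=onz("side",235+u0/6,120+v/6,z);B=onz("side",235+u1/6,120+v/6,z);print("width",np.linalg.norm(A-B),(A+B)/2)
p,R=tool();print(p)
plan([(.58,-.1,.11,80),(.6,-.045,.11,80),(.6,-.045,.0573,80)])
E
```

```text
[ 0.55591414 -0.1044743   0.137     ]
[ 0.55349226 -0.09631262  0.143     ]
[ 0.55107037 -0.08815094  0.149     ]
width 0.0726872544566763 [ 0.55106158 -0.09311191  0.143     ]
width 0.08630962890720598 [ 0.55357685 -0.1107178   0.08      ]
[ 0.55873835 -0.16488829  0.1040756 ]
at [ 0.5587 -0.1649  0.1041] head 89.94 tilt [-0.0029  0.0014] t 32.1
x 0.0649 y 0.0212 z -0.0059 yaw 0.1736
x 0.0576 y 0.0101 z -0.0000 yaw -0.0000
x 0.0000 y 0.0000 z 0.0527 yaw -0.0000
```

```bash
python3 - <<'E'
from h import *
plan([(.605,-.044,.105,90),(.605,-.044,.06,90)])
E
```

```text
at [ 0.5587 -0.1649  0.1041] head 89.94 tilt [-0.0029  0.0014] t 32.1
x 0.1209 y 0.0461 z -0.0009 yaw -0.0010
x 0.0000 y 0.0000 z 0.0450 yaw 0.0000
```

>>> {"fn": "move_arm", "kwargs": {"plan": [{"x": 0.03, "y": 0.012, "z": 0, "yaw": 0, "fingers": 1}, {"x": 0.06, "y": 0.023, "z": 0, "yaw": 0, "fingers": 1}, {"x": 0.09, "y": 0.034, "z": 0, "yaw": 0, "fingers": 1}, {"x": 0.115, "y": 0.044, "z": 0, "yaw": 0, "fingers": 1}, {"x": 0.1212, "y": 0.0455, "z": 0, "yaw": 0, "fingers": 1}]}}

```text
time: 32.6
eef_pos: [0.6057, -0.0416, 0.1051]
tcp_rot: [0.707, 0.708, 0.0, -0.001]
contact_force: [0.5, -0.1, -3.9]
opening: 0.127
finger_force: 99.5
```

>>> {"fn": "move_arm", "kwargs": {"plan": [{"x": 0, "y": 0, "z": 0, "yaw": 0, "fingers": 1}, {"x": 0, "y": 0, "z": 0, "yaw": 0, "fingers": 1}, {"x": 0, "y": 0, "z": 0, "yaw": 0, "fingers": 1}, {"x": 0, "y": 0, "z": 0, "yaw": 0, "fingers": 1}, {"x": 0, "y": 0, "z": 0, "yaw": 0, "fingers": 1}]}}

```text
time: 33.1
eef_pos: [0.6052, -0.045, 0.106]
tcp_rot: [0.708, 0.706, -0.0, 0.0]
contact_force: [-0.4, 0.2, -3.9]
opening: 0.125
finger_force: 99.5
```

```bash
python3 - <<'E'
from h import *
gauge(3);plan([(.605,-.044,.056,90)])
s=pic("side");np.save("s7.npy",s);cs=s[140:215,250:335]
# rim ellipse: compare with the start picture, where the jar sat at the seat, lifted by ~.05
g=cv2.cvtColor(s,cv2.COLOR_RGB2GRAY)
m=(g<95)&(np.abs(s.astype(int).max(2)-s.astype(int).min(2))<14)
sub=m[150:215,255:330];print([(b[0]+[255,150],b[1]) for b in blobs(sub,60)])
E
```

```text
F [ 0.07 -0.07 -3.48] tau about tool y -0.126 about x 0.012 open 0.131 ff 99.53194499015808
at [ 0.6053 -0.0445  0.106 ] head 89.91 tilt [ 0.0001 -0.    ] t 33.25
x 0.0005 y -0.0003 z 0.0500 yaw -0.0015
[(array([293.4, 163.3]), [24, 0, 37, 29, 593]), (array([292.4, 186.4]), [26, 26, 24, 21, 292])]
```

Lower into the seat gently.

>>> {"fn": "move_arm", "kwargs": {"plan": [{"x": 0, "y": 0, "z": 0.015, "yaw": 0, "fingers": 1}, {"x": 0, "y": 0, "z": 0.03, "yaw": 0, "fingers": 1}, {"x": 0, "y": 0, "z": 0.038, "yaw": 0, "fingers": 1}, {"x": 0, "y": 0, "z": 0.042, "yaw": 0, "fingers": 1}, {"x": 0, "y": 0, "z": 0.044, "yaw": 0, "fingers": 1}]}}

```text
time: 33.8
eef_pos: [0.6054, -0.0436, 0.0638]
tcp_rot: [0.707, 0.707, 0.0, -0.002]
contact_force: [-7.2, 1.7, 14.1]
opening: 0.124
finger_force: 102.3
```

>>> {"fn": "move_arm", "kwargs": {"plan": [{"x": 0, "y": 0, "z": 0.002, "yaw": 0, "fingers": 1}, {"x": 0, "y": 0, "z": 0.004, "yaw": 0, "fingers": 1}, {"x": 0, "y": 0, "z": 0.005, "yaw": 0, "fingers": 1}, {"x": 0, "y": 0, "z": 0.006, "yaw": 0, "fingers": 1}, {"x": 0, "y": 0, "z": 0.006, "yaw": 0, "fingers": 1}]}}

```text
time: 34.3
eef_pos: [0.6054, -0.0434, 0.0585]
tcp_rot: [0.707, 0.707, 0.0, -0.002]
contact_force: [-6.3, 0.2, 14.8]
opening: 0.129
finger_force: 102.3
```

```bash
python3 - <<'E'
from h import *
gauge(3);plan([])
E
```

```text
F [-7.37  0.58 14.75] tau about tool y 1.329 about x 1.213 open 0.128 ff 102.28695273399353
at [ 0.6054 -0.0434  0.0584] head 89.95 tilt [-0.0023  0.0028] t 34.45
```

>>> {"fn": "move_arm", "kwargs": {"plan": [{"x": 0, "y": -0.001, "z": -0.003, "yaw": 0, "fingers": 1}, {"x": 0, "y": -0.003, "z": -0.004, "yaw": 0, "fingers": 1}, {"x": 0, "y": -0.003, "z": -0.002, "yaw": 0, "fingers": 1}, {"x": 0, "y": -0.003, "z": 0, "yaw": 0, "fingers": 1}, {"x": 0, "y": -0.003, "z": 0.001, "yaw": 0, "fingers": 1}]}}

```text
time: 34.95
eef_pos: [0.6046, -0.0437, 0.0587]
tcp_rot: [0.708, 0.706, 0.002, 0.0]
contact_force: [-3.8, 2.8, 19.5]
opening: 0.129
finger_force: 102.9
```

```bash
python3 - <<'E'
from h import *
gauge(4);plan([])
E
```

```text
F [-2.61  3.1  15.85] tau about tool y 1.488 about x 0.611 open 0.134 ff 102.71460771560669
at [ 0.6045 -0.0437  0.0587] head 89.87 tilt [0.0034 0.0019] t 35.15
```

>>> {"fn": "move_arm", "kwargs": {"plan": [{"x": 0, "y": 0, "z": -0.001, "yaw": 0, "fingers": 0.5}, {"x": 0, "y": 0, "z": -0.001, "yaw": 0, "fingers": 0.5}, {"x": 0, "y": 0, "z": -0.001, "yaw": 0, "fingers": 0.5}, {"x": 0, "y": 0, "z": -0.001, "yaw": 0, "fingers": 0.5}, {"x": 0, "y": 0, "z": -0.001, "yaw": 0, "fingers": 0.5}], "force": 40}}

```text
time: 35.65
eef_pos: [0.6019, -0.0442, 0.0552]
tcp_rot: [0.707, 0.707, -0.0, -0.0]
contact_force: [-0.0, 0.7, 0.1]
opening: 0.497
finger_force: 0.0
```

```bash
python3 - <<'E'
from h import *
gauge(3);plan([])
s=pic("side");np.save("s8.npy",s);s0=np.load("s0.npy")
# jar-in-seat comparison with the start: best shift of the jar patch (body without handle)
g=lambda im:cv2.cvtColor(im,cv2.COLOR_RGB2GRAY).astype(np.float32)
A=g(s0)[172:212,276:306];W=g(s)[162:222,266:316]
r=cv2.matchTemplate(W,A,cv2.TM_CCOEFF_NORMED);_,v,_,l=cv2.minMaxLoc(r);print("patch shift",np.array(l)-10,v)
x0,y0=l;q=r[max(y0-1,0):y0+2,max(x0-1,0):x0+2];print(q.round(3))
E
```

```text
F [-0.13 -0.1  -0.08] tau about tool y 0.0 about x 0.011 open 0.502 ff 0.0
at [ 0.6022 -0.0442  0.0557] head 89.94 tilt [-0.0004  0.    ] t 35.8
patch shift [ 1 -1] 0.7490221261978149
[[0.736 0.748 0.706]
 [0.742 0.749 0.701]
 [0.716 0.715 0.664]]
```

>>> {"fn": "move_arm", "kwargs": {"plan": [{"x": 0, "y": 0, "z": -0.04, "yaw": 0, "fingers": 0.2}, {"x": 0, "y": 0, "z": -0.08, "yaw": 0, "fingers": 0.2}, {"x": -0.05, "y": -0.03, "z": -0.11, "yaw": 0, "fingers": 0.2}, {"x": -0.1, "y": -0.06, "z": -0.11, "yaw": 0, "fingers": 0.2}, {"x": -0.15, "y": -0.06, "z": -0.11, "yaw": 0, "fingers": 0.2}]}}

```text
time: 36.35
eef_pos: [0.5447, -0.1746, 0.1671]
tcp_rot: [0.707, 0.708, 0.0, 0.001]
contact_force: [0.2, -0.7, -0.2]
opening: 0.801
finger_force: 0.0
```

```bash
cat > jar.py <<'E'
from h import *
def sub(r):
    _,v,_,(x,y)=cv2.minMaxLoc(r)
    f=lambda a,b,c:(a-c)/(2*(a-2*b+c)) if a-2*b+c else 0
    dx=f(r[y,x-1],r[y,x],r[y,x+1]) if 0<x<r.shape[1]-1 else 0
    dy=f(r[y-1,x],r[y,x],r[y+1,x]) if 0<y<r.shape[0]-1 else 0
    return x+dx,y+dy,v
g=lambda im:cv2.cvtColor(im,cv2.COLOR_RGB2GRAY).astype(np.float32)
def match(n,boxes):
    a=g(np.load(n[0]+"0.npy"));im=pic(n);np.save(n[0]+"9.npy",im);b=g(im)
    for nm,(x0,y0,x1,y1) in boxes.items():
        r=cv2.matchTemplate(b[y0-8:y1+8,x0-8:x1+8],a[y0:y1,x0:x1],cv2.TM_CCOEFF_NORMED)
        x,y,v=sub(r);print(n,nm,"shift px",round(x-8,2),round(y-8,2),round(v,3))
E
python3 - <<'E'
from jar import *
match("side",{"rim":(276,173,306,194),"flange":(275,194,310,210),"bodyL":(274,172,292,208),"stops":(268,198,280,212)})
match("top",{"rim":(327,157,355,188),"body":(325,157,352,192),"block":(284,161,312,187)})
E
```

```text
side rim shift px -0.99 -1.26 0.659
side flange shift px 0.73 -1.32 0.924
side bodyL shift px 0.66 -1.59 0.956
side stops shift px 0.87 0.75 0.747
top rim shift px 2.24 -0.4 0.711
top body shift px 2.45 -0.17 0.794
top block shift px 0.06 0.02 0.892
```

Matching against the start picture suggests the jar sits ~4–6 mm too far in -y. I'll nudge it +y by pushing the handle's end with shut fingers.

```bash
python3 - <<'E'
from h import *
plan([(.603,-.105,.12,90),(.603,-.105,.062,90),(.603,-.078,.062,90)])
E
```

```text
at [ 0.5449 -0.1793  0.1666] head 89.6 tilt [ 0.002 -0.003] t 36.45
x 0.0747 y 0.0576 z 0.0466 yaw -0.0069
x -0.0000 y 0.0000 z 0.0580 yaw -0.0000
x 0.0270 y 0.0000 z -0.0000 yaw -0.0000
```

>>> {"fn": "move_arm", "kwargs": {"plan": [{"x": 0.04, "y": 0.03, "z": 0.02, "yaw": 0, "fingers": 1}, {"x": 0.075, "y": 0.0575, "z": 0.046, "yaw": 0, "fingers": 1}, {"x": 0.075, "y": 0.0575, "z": 0.046, "yaw": 0, "fingers": 1}, {"x": 0.075, "y": 0.0575, "z": 0.046, "yaw": 0, "fingers": 1}, {"x": 0.075, "y": 0.0575, "z": 0.046, "yaw": 0, "fingers": 1}]}}

```text
time: 36.95
eef_pos: [0.6032, -0.0993, 0.1197]
tcp_rot: [0.707, 0.707, -0.0, 0.0]
contact_force: [0.0, -0.5, -0.7]
opening: -0.002
finger_force: 0.0
```

```bash
python3 - <<'E'
from h import *
plan([(.603,-.1,.062,90),(.603,-.08,.062,90)])
E
```

```text
at [ 0.6032 -0.0993  0.1197] head 89.97 tilt [ 0.0003 -0.0005] t 36.95
x -0.0007 y -0.0002 z 0.0577 yaw -0.0005
x 0.0200 y -0.0000 z 0.0000 yaw -0.0000
```

>>> {"fn": "move_arm", "kwargs": {"plan": [{"x": -0.001, "y": 0, "z": 0.03, "yaw": 0, "fingers": 1}, {"x": -0.001, "y": 0, "z": 0.058, "yaw": 0, "fingers": 1}, {"x": 0.01, "y": 0, "z": 0.058, "yaw": 0, "fingers": 1}, {"x": 0.018, "y": 0, "z": 0.058, "yaw": 0, "fingers": 1}, {"x": 0.02, "y": 0, "z": 0.058, "yaw": 0, "fingers": 1}]}}

```text
time: 37.45
eef_pos: [0.6044, -0.079, 0.0636]
tcp_rot: [0.707, 0.707, 0.001, 0.002]
contact_force: [-0.7, -1.8, -0.2]
opening: 0.001
finger_force: 0.7
```

>>> {"fn": "move_arm", "kwargs": {"plan": [{"x": 0.001, "y": 0, "z": 0, "yaw": 0, "fingers": 1}, {"x": 0.002, "y": 0, "z": 0, "yaw": 0, "fingers": 1}, {"x": 0.003, "y": 0, "z": 0, "yaw": 0, "fingers": 1}]}}

```text
time: 37.75
eef_pos: [0.6044, -0.0771, 0.063]
tcp_rot: [0.707, 0.707, 0.0, 0.002]
contact_force: [-0.7, -2.6, 2.4]
opening: -0.001
finger_force: 1.4
```

>>> {"fn": "move_arm", "kwargs": {"plan": [{"x": 0.001, "y": 0, "z": 0, "yaw": 0, "fingers": 1}, {"x": 0.002, "y": 0, "z": 0, "yaw": 0, "fingers": 1}, {"x": 0.003, "y": 0, "z": 0, "yaw": 0, "fingers": 1}]}}

```text
time: 38.05
eef_pos: [0.6034, -0.0734, 0.0615]
tcp_rot: [0.708, 0.707, 0.0, 0.0]
contact_force: [0.7, -2.7, 1.9]
opening: -0.001
finger_force: 1.4
```

>>> {"fn": "move_arm", "kwargs": {"plan": [{"x": 0.001, "y": 0, "z": 0, "yaw": 0, "fingers": 1}, {"x": 0.002, "y": 0, "z": 0, "yaw": 0, "fingers": 1}, {"x": 0.003, "y": 0, "z": 0, "yaw": 0, "fingers": 1}]}}

```text
time: 38.35
eef_pos: [0.6031, -0.0702, 0.0613]
tcp_rot: [0.707, 0.707, -0.0, -0.0]
contact_force: [-0.6, -2.9, 1.8]
opening: -0.004
finger_force: 1.4
```

```bash
python3 - <<'E'
from jar import *
match("side",{"rim":(276,173,306,194),"flange":(275,194,310,210),"bodyL":(274,172,292,208),"stops":(268,198,280,212)})
gauge(2);plan([])
E
```

```text
side rim shift px -0.82 1.08 0.759
side flange shift px -0.13 0.38 0.919
side bodyL shift px -0.23 0.69 0.96
side stops shift px 0.93 0.92 0.784
F [ 0.54 -1.56  1.18] tau about tool y -0.315 about x -0.121 open 0.003 ff 1.0294270278245676
at [ 0.6032 -0.07    0.0612] head 89.94 tilt [0.     0.0003] t 38.5
```

The jar is now back within ~1–2 mm of its starting place. Back off and head for the cylinders.

```bash
python3 - <<'E'
from h import *
plan([(.603,-.09,.17,90),(.55,.12,.17,90),(.5,.24,.17,90)])
E
```

```text
at [ 0.6032 -0.07    0.0612] head 89.94 tilt [0.     0.0003] t 38.5
x -0.0200 y -0.0001 z -0.1088 yaw -0.0010
x 0.2100 y -0.0530 z 0.0000 yaw 0.0000
x 0.1200 y -0.0500 z 0.0000 yaw 0.0000
```

>>> {"fn": "move_arm", "kwargs": {"plan": [{"x": -0.02, "y": 0, "z": 0, "yaw": 0, "fingers": 1}, {"x": -0.02, "y": 0, "z": -0.04, "yaw": 0, "fingers": 1}, {"x": -0.02, "y": 0, "z": -0.08, "yaw": 0, "fingers": 1}, {"x": -0.02, "y": 0, "z": -0.11, "yaw": 0, "fingers": 0.5}, {"x": -0.02, "y": 0, "z": -0.11, "yaw": 0, "fingers": 0.5}]}}

```text
time: 39.0
eef_pos: [0.6058, -0.0903, 0.1767]
tcp_rot: [0.707, 0.707, 0.003, 0.004]
contact_force: [0.4, -1.4, 0.7]
opening: 0.331
finger_force: 0.0
```

>>> {"fn": "move_arm", "kwargs": {"plan": [{"x": 0.045, "y": -0.011, "z": 0, "yaw": 0, "fingers": 0.5}, {"x": 0.09, "y": -0.022, "z": 0, "yaw": 0, "fingers": 0.5}, {"x": 0.135, "y": -0.034, "z": 0, "yaw": 0, "fingers": 0.5}, {"x": 0.18, "y": -0.046, "z": 0, "yaw": 0, "fingers": 0.5}, {"x": 0.21, "y": -0.053, "z": 0, "yaw": 0, "fingers": 0.5}]}}

```text
time: 39.5
eef_pos: [0.5476, 0.123, 0.1692]
tcp_rot: [0.707, 0.707, -0.001, -0.002]
contact_force: [0.6, 0.1, -0.6]
opening: 0.501
finger_force: 0.0
```

>>> {"fn": "move_arm", "kwargs": {"plan": [{"x": 0.04, "y": -0.015, "z": 0, "yaw": 0, "fingers": 0.5}, {"x": 0.08, "y": -0.032, "z": 0, "yaw": 0, "fingers": 0.5}, {"x": 0.11, "y": -0.045, "z": 0, "yaw": 0, "fingers": 0.5}, {"x": 0.12, "y": -0.05, "z": 0, "yaw": 0, "fingers": 0.5}, {"x": 0.12, "y": -0.05, "z": 0, "yaw": 0, "fingers": 0.5}]}}

```text
time: 40.0
eef_pos: [0.4989, 0.2409, 0.1699]
tcp_rot: [0.706, 0.708, -0.001, -0.001]
contact_force: [-0.5, -0.5, 0.4]
opening: 0.499
finger_force: 0.0
```

```bash
cat > cyl.py <<'E'
from h import *
def cyls():
    t=pic("top");s=pic("side");np.save("tc.npy",t);np.save("sc.npy",s);R={}
    for n,im,(x0,y0,x1,y1),a in(("top",t,(206,172,286,250),(12,60)),("side",s,(235,255,350,345),(35,110))):
        g=im[y0:y1,x0:x1].astype(int).min(2);R[n]=[b[0]+[x0,y0] for b in blobs(g>110,6) if a[0]<=b[1][4]<=a[1] and max(b[1][2:4])<=14]
    out=[]
    for b in R["top"]:
        for a in R["side"]:
            x,r=tri(a,b)
            if r<.004 and .012<x[2]<.04:out.append(x)
    print("top",[p.round(1).tolist() for p in R["top"]],"side",[p.round(1).tolist() for p in R["side"]])
    for x in out:print("cyl",x.round(4))
    return out
E
python3 - <<'E'
from cyl import *
from jar import *
cyls()
match("side",{"rim":(276,173,306,194),"flange":(275,194,310,210),"bodyL":(274,172,292,208)})
match("top",{"rim":(327,157,355,188),"body":(325,157,352,192),"block":(284,161,312,187)})
plan([])
t=pic("top");s=pic("side");np.save("tc.npy",t);np.save("sc.npy",s)
for n,im,(x0,y0,x1,y1) in(("top",t,(405,160,495,255)),("side",s,(305,110,395,170))):
    g=im[y0:y1,x0:x1].astype(int);ref=np.load("t0.npy" if n=="top" else "s0.npy")[y0:y1,x0:x1].astype(int)
    d=np.abs(g-ref).max(2)>25;print(n,[((b[0]+[x0,y0]).round(1).tolist(),b[1][2:]) for b in blobs(d,3)])
E
```

```text
top [[282.1, 225.5]] side [[310.9, 284.4]]
side rim shift px 0.58 0.37 0.637
side flange shift px -8 8 0.608
side bodyL shift px -1.26 -8 0.662
top rim shift px -0.99 -0.39 0.726
top body shift px -0.75 -0.17 0.857
top block shift px 0.06 0.02 0.892
at [0.5009 0.2387 0.1709] head 89.85 tilt [-0.0005 -0.0003] t 40.2
top [([430.3, 184.2], [12, 16, 106]), ([432.2, 196.6], [7, 6, 35])]
side [([338.0, 130.0], [90, 60, 3074])]
```

Top view shows blobs in the tray of 106 px (three balls) and 35 px (one ball): all four are in. The jar is within play. First cylinder.

```bash
python3 - <<'E'
from h import *
plan([(.462,.2825,.1,90),(.462,.2825,.008,90)])
E
```

```text
at [0.5011 0.2387 0.1712] head 89.83 tilt [-0.0001 -0.0001] t 40.3
x 0.0437 y -0.0392 z 0.0712 yaw -0.0029
x -0.0000 y 0.0000 z 0.0920 yaw -0.0000
```

>>> {"fn": "move_arm", "kwargs": {"plan": [{"x": 0.03, "y": -0.025, "z": 0.03, "yaw": -0.003, "fingers": 0.4}, {"x": 0.0437, "y": -0.0392, "z": 0.07, "yaw": -0.003, "fingers": 0.4}, {"x": 0.0437, "y": -0.0392, "z": 0.11, "yaw": -0.003, "fingers": 0.4}, {"x": 0.0437, "y": -0.0392, "z": 0.145, "yaw": -0.003, "fingers": 0.4}, {"x": 0.0437, "y": -0.0392, "z": 0.163, "yaw": -0.003, "fingers": 0.4}], "force": 40}}

```text
time: 40.8
eef_pos: [0.4595, 0.2821, 0.0049]
tcp_rot: [0.707, 0.707, -0.002, -0.001]
contact_force: [-0.5, -0.4, -0.6]
opening: 0.6
finger_force: 0.0
```

>>> {"fn": "move_arm", "kwargs": {"plan": [{"x": 0, "y": 0, "z": 0, "yaw": 0, "fingers": 0.4}, {"x": 0, "y": 0, "z": 0, "yaw": 0, "fingers": 1}, {"x": 0, "y": 0, "z": 0, "yaw": 0, "fingers": 1}, {"x": 0, "y": 0, "z": 0, "yaw": 0, "fingers": 1}, {"x": 0, "y": 0, "z": 0, "yaw": 0, "fingers": 1}]}}

```text
time: 41.3
eef_pos: [0.4631, 0.284, 0.0103]
tcp_rot: [0.706, 0.708, 0.002, 0.001]
contact_force: [0.1, -0.7, 4.3]
opening: 0.242
finger_force: 39.4
```

>>> {"fn": "move_arm", "kwargs": {"plan": [{"x": 0, "y": 0, "z": 0, "yaw": 0, "fingers": 1}, {"x": 0, "y": 0, "z": -0.04, "yaw": 0, "fingers": 1}, {"x": 0, "y": 0, "z": -0.08, "yaw": 0, "fingers": 1}, {"x": 0, "y": 0, "z": -0.12, "yaw": 0, "fingers": 1}, {"x": 0, "y": 0, "z": -0.165, "yaw": 0, "fingers": 1}]}}

```text
time: 41.8
eef_pos: [0.4601, 0.2833, 0.1739]
tcp_rot: [0.706, 0.708, -0.001, -0.001]
contact_force: [0.5, 0.4, -1.0]
opening: 0.24
finger_force: 39.3
```

```bash
python3 - <<'E'
from h import *
gauge(1);plan([(.54,.13,.172,90),(.603,.026,.15,90),(.603,.026,.085,90)])
E
```

```text
F [2.01 1.77 4.17] tau about tool y 0.103 about x -0.103 open 0.238 ff 39.32023286819458
at [0.4649 0.2853 0.1836] head 90.14 tilt [0.0123 0.005 ] t 41.85
x -0.1555 y 0.0748 z 0.0116 yaw 0.0025
x -0.1040 y 0.0630 z 0.0220 yaw 0.0000
x -0.0000 y -0.0000 z 0.0650 yaw 0.0000
```

>>> {"fn": "move_arm", "kwargs": {"plan": [{"x": -0.035, "y": 0.018, "z": 0, "yaw": 0, "fingers": 1}, {"x": -0.07, "y": 0.036, "z": 0, "yaw": 0, "fingers": 1}, {"x": -0.105, "y": 0.053, "z": 0, "yaw": 0, "fingers": 1}, {"x": -0.135, "y": 0.068, "z": 0, "yaw": 0, "fingers": 1}, {"x": -0.1535, "y": 0.078, "z": 0, "yaw": 0, "fingers": 1}]}}

```text
time: 42.35
eef_pos: [0.5401, 0.1282, 0.173]
tcp_rot: [0.707, 0.707, -0.0, 0.0]
contact_force: [-0.1, 0.3, -0.6]
opening: 0.236
finger_force: 39.3
```

>>> {"fn": "move_arm", "kwargs": {"plan": [{"x": -0.035, "y": 0.021, "z": 0.0, "yaw": 0, "fingers": 1}, {"x": -0.07, "y": 0.042, "z": 0.01, "yaw": 0, "fingers": 1}, {"x": -0.095, "y": 0.057, "z": 0.02, "yaw": 0, "fingers": 1}, {"x": -0.104, "y": 0.063, "z": 0.022, "yaw": 0, "fingers": 1}, {"x": -0.104, "y": 0.063, "z": 0.022, "yaw": 0, "fingers": 1}]}}

```text
time: 42.85
eef_pos: [0.6027, 0.0255, 0.1504]
tcp_rot: [0.707, 0.707, -0.0, -0.001]
contact_force: [0.3, 0.5, -0.6]
opening: 0.236
finger_force: 39.3
```

```bash
python3 - <<'E'
from cyl import *
cyls()
plan([(.603,.026,.085,90)])
E
```

```text
top [] side []
at [0.6023 0.0272 0.1513] head 90.13 tilt [-0.0007  0.0007] t 42.95
x -0.0012 y 0.0007 z 0.0663 yaw 0.0023
```

>>> {"fn": "move_arm", "kwargs": {"plan": [{"x": 0, "y": 0, "z": 0.03, "yaw": 0, "fingers": 1}, {"x": 0, "y": 0, "z": 0.06, "yaw": 0, "fingers": 1}, {"x": 0, "y": 0, "z": 0.066, "yaw": 0, "fingers": 1}, {"x": 0, "y": 0, "z": 0.066, "yaw": 0, "fingers": 0.66}, {"x": 0, "y": 0, "z": 0.066, "yaw": 0, "fingers": 0.66}]}}

```text
time: 43.45
eef_pos: [0.6039, 0.027, 0.0872]
tcp_rot: [0.706, 0.708, 0.001, 0.001]
contact_force: [0.5, 0.7, -0.4]
opening: 0.342
finger_force: 0.0
```

>>> {"fn": "move_arm", "kwargs": {"plan": [{"x": 0, "y": 0, "z": 0, "yaw": 0, "fingers": 0.66}, {"x": 0, "y": 0, "z": -0.04, "yaw": 0, "fingers": 0.66}, {"x": 0, "y": 0, "z": -0.08, "yaw": 0, "fingers": 0.6}, {"x": -0.04, "y": 0, "z": -0.09, "yaw": 0, "fingers": 0.6}, {"x": -0.08, "y": 0, "z": -0.09, "yaw": 0, "fingers": 0.6}]}}

```text
time: 43.95
eef_pos: [0.6057, -0.0542, 0.1813]
tcp_rot: [0.705, 0.709, 0.003, 0.004]
contact_force: [0.4, -0.6, 0.0]
opening: 0.398
finger_force: 0.0
```

```bash
python3 - <<'E'
from cyl import *
cyls()
t=np.load("tc.npy");s=np.load("sc.npy")
for n,im,(x0,y0,x1,y1) in(("top",t,(206,172,286,250)),("side",s,(235,255,350,345))):
    g=im[y0:y1,x0:x1].astype(int).min(2);print(n,[((b[0]+[x0,y0]).round(1).tolist(),b[1][2:]) for b in blobs(g>85,8)])
# jar interior brightness in side view
g=s[170:205,270:312].astype(int).min(2);print([((b[0]+[270,170]).round(1).tolist(),b[1][2:]) for b in blobs(g>140,4)])
plan([])
E
```

```text
top [] side []
top [([245.4, 210.5], [80, 78, 2823]), ([240.4, 197.4], [14, 8, 85])]
side [([289.1, 297.5], [115, 90, 4980]), ([277.7, 294.6], [12, 21, 181])]
[([276.8, 183.5], [26, 35, 411]), ([305.5, 172.8], [11, 9, 68]), ([310.8, 189.0], [2, 5, 6]), ([308.0, 199.9], [8, 11, 63])]
at [ 0.6043 -0.0577  0.1784] head 89.88 tilt [ 0.0052 -0.0028] t 44.05
```

A cylinder was knocked: the second and third now touch (merged blob at top (240.4,197.4), side (277.7,294.6)). Split it with k-means.

```bash
python3 - <<'E'
from h import *
t=np.load("tc.npy");s=np.load("sc.npy");R={}
for n,im,(x0,y0,x1,y1) in(("top",t,(230,188,252,208)),("side",s,(262,278,295,312))):
    g=im[y0:y1,x0:x1].astype(int).min(2)
    print(n,*["".join("%4d"%v for v in r[::1]) for r in g[(g>85).any(1)]],sep="\n") if n=="top" else 0
    ys,xs=np.nonzero(g>110);P=np.float32(np.c_[xs+x0,ys+y0])
    _,l,c=cv2.kmeans(P,2,None,(3,50,.01),5,cv2.KMEANS_PP_CENTERS);R[n]=c;print(n,c.round(1).tolist(),np.bincount(l.ravel()))
for b in R["top"]:
    for a in R["side"]:
        x,r=tri(a,b);print(x.round(4),round(r,4))
    print(onz("top",*b,.027))
E
```

```text
top
  21  22  18  22  20  21  35  45  33  21  23  54 107 132 135 131 108  52  23  20  19  21
  21  21  20  21  33 101 129 131 130 106  54 104 147 155 155 155 146 103  22  21  19  22
  19  18  18  24  80 135 155 155 155 147 108 123 156 156 156 155 155 124  43  24  20  20
  20  20  21  34 114 151 155 155 155 155 129 129 155 155 155 155 156 125  52  25  21  22
  21  20  23  42 124 155 155 156 155 155 128 128 155 155 156 155 148 110  46  25  21  19
  22  22  22  29 121 155 155 155 155 153 121  91 122 144 155 141 109  75  40  22  21  20
  20  20  22  20  87 139 155 155 150 128  86  39  56  98 114  97  62  48  31  19  22  21
  17  20  21  20  33  87 113 114 108  82  48  32  21  30  41  45  42  31  22  18  20  19
top [[237.0, 197.89999389648438], [243.8000030517578, 196.6999969482422]] [36 33]
side [[278.6000061035156, 289.29998779296875], [276.79998779296875, 297.6000061035156]] [70 75]
[0.5227 0.334  0.0537] 0.0011
[0.5277 0.3398 0.0261] 0.0005
[0.52701204 0.33952756 0.027     ]
[0.5316 0.3182 0.027 ] 0.0004
[ 0.5371  0.3238 -0.0022] 0.0001
[0.53119223 0.31808176 0.027     ]
```

B is at (.5314,.3185), C at (.5275,.3397), touching, both standing. Grasp B across the line of contact, slightly offset away from C.

```bash
python3 - <<'E'
from h import *
plan([(.56,.14,.175,94),(.532,.3145,.12,100),(.532,.3145,.009,100)])
E
```

```text
at [ 0.6043 -0.0577  0.1784] head 89.88 tilt [ 0.0052 -0.0028] t 44.05
x 0.1976 y -0.0448 z 0.0034 yaw -0.0720
x 0.1761 y -0.0157 z 0.0550 yaw -0.1047
x -0.0000 y -0.0000 z 0.1110 yaw -0.0000
```

>>> {"fn": "move_arm", "kwargs": {"plan": [{"x": 0.04, "y": -0.009, "z": 0, "yaw": -0.02, "fingers": 0.4}, {"x": 0.08, "y": -0.018, "z": 0, "yaw": -0.04, "fingers": 0.4}, {"x": 0.12, "y": -0.027, "z": 0, "yaw": -0.06, "fingers": 0.4}, {"x": 0.165, "y": -0.037, "z": 0, "yaw": -0.072, "fingers": 0.4}, {"x": 0.1976, "y": -0.0448, "z": 0, "yaw": -0.072, "fingers": 0.4}]}}

```text
time: 44.55
eef_pos: [0.5571, 0.1468, 0.1764]
tcp_rot: [0.68, 0.733, 0.001, 0.0]
contact_force: [0.1, -0.3, 0.1]
opening: 0.601
finger_force: 0.0
```

>>> {"fn": "move_arm", "kwargs": {"plan": [{"x": 0.045, "y": -0.004, "z": 0, "yaw": -0.03, "fingers": 0.4}, {"x": 0.09, "y": -0.008, "z": 0.02, "yaw": -0.06, "fingers": 0.4}, {"x": 0.135, "y": -0.012, "z": 0.04, "yaw": -0.09, "fingers": 0.4}, {"x": 0.17, "y": -0.015, "z": 0.055, "yaw": -0.105, "fingers": 0.4}, {"x": 0.1761, "y": -0.0157, "z": 0.055, "yaw": -0.105, "fingers": 0.4}]}}

```text
time: 45.05
eef_pos: [0.5262, 0.3217, 0.1183]
tcp_rot: [0.639, 0.769, -0.001, -0.001]
contact_force: [-0.1, -0.6, 0.2]
opening: 0.603
finger_force: 0.0
```

>>> {"fn": "move_arm", "kwargs": {"plan": [{"x": 0, "y": 0, "z": 0, "yaw": 0, "fingers": 0.4}, {"x": 0, "y": 0, "z": 0, "yaw": 0, "fingers": 0.4}, {"x": 0, "y": 0, "z": 0, "yaw": 0, "fingers": 0.4}, {"x": 0, "y": 0, "z": 0, "yaw": 0, "fingers": 0.4}]}}

```text
time: 45.45
eef_pos: [0.53, 0.3173, 0.1213]
tcp_rot: [0.642, 0.767, 0.001, 0.0]
contact_force: [-1.1, 0.4, 0.4]
opening: 0.599
finger_force: 0.0
```

```bash
python3 - <<'E'
from h import *
plan([(.532,.3145,.009,100)])
E
```

```text
at [0.53   0.3173 0.1213] head 100.14 tilt [0.0014 0.0004] t 45.45
x -0.0031 y 0.0014 z 0.1123 yaw 0.0025
```

>>> {"fn": "move_arm", "kwargs": {"plan": [{"x": -0.003, "y": 0.0014, "z": 0.03, "yaw": 0, "fingers": 0.4}, {"x": -0.003, "y": 0.0014, "z": 0.06, "yaw": 0, "fingers": 0.4}, {"x": -0.003, "y": 0.0014, "z": 0.09, "yaw": 0, "fingers": 0.4}, {"x": -0.003, "y": 0.0014, "z": 0.112, "yaw": 0, "fingers": 0.4}, {"x": -0.003, "y": 0.0014, "z": 0.112, "yaw": 0, "fingers": 0.4}]}}

```text
time: 45.95
eef_pos: [0.5286, 0.3136, 0.0047]
tcp_rot: [0.642, 0.767, -0.003, -0.002]
contact_force: [-0.4, -0.7, -0.3]
opening: 0.6
finger_force: 0.0
```

>>> {"fn": "move_arm", "kwargs": {"plan": [{"x": 0, "y": 0, "z": 0, "yaw": 0, "fingers": 0.6}, {"x": 0, "y": 0, "z": 0, "yaw": 0, "fingers": 1}, {"x": 0, "y": 0, "z": 0, "yaw": 0, "fingers": 1}, {"x": 0, "y": 0, "z": 0, "yaw": 0, "fingers": 1}, {"x": 0, "y": 0, "z": 0, "yaw": 0, "fingers": 1}]}}

```text
time: 46.45
eef_pos: [0.5328, 0.3161, 0.0106]
tcp_rot: [0.641, 0.768, 0.002, 0.001]
contact_force: [-0.4, -1.4, 6.0]
opening: 0.234
finger_force: 39.6
```

>>> {"fn": "move_arm", "kwargs": {"plan": [{"x": 0, "y": 0, "z": -0.02, "yaw": 0, "fingers": 1}, {"x": 0, "y": 0, "z": -0.06, "yaw": 0, "fingers": 1}, {"x": 0, "y": 0, "z": -0.1, "yaw": 0, "fingers": 1}, {"x": 0, "y": 0, "z": -0.14, "yaw": 0, "fingers": 1}, {"x": 0, "y": 0, "z": -0.165, "yaw": 0, "fingers": 1}]}}

```text
time: 46.95
eef_pos: [0.5319, 0.3162, 0.1771]
tcp_rot: [0.641, 0.768, 0.002, 0.001]
contact_force: [0.3, -0.4, -0.4]
opening: 0.236
finger_force: 39.3
```

```bash
python3 - <<'E'
from h import *
gauge(4);plan([(.57,.14,.173,94),(.603,.014,.15,90)])
E
```

```text
F [0.3  0.1  0.29] tau about tool y 0.008 about x 0.018 open 0.237 ff 39.289973974227905
at [0.5306 0.3156 0.1731] head 100.27 tilt [-0.0001  0.0001] t 47.15
x -0.1798 y 0.0074 z 0.0001 yaw 0.1094
x -0.1280 y 0.0242 z 0.0230 yaw 0.0698
```

>>> {"fn": "move_arm", "kwargs": {"plan": [{"x": -0.045, "y": 0.002, "z": 0, "yaw": 0.03, "fingers": 1}, {"x": -0.09, "y": 0.004, "z": 0, "yaw": 0.06, "fingers": 1}, {"x": -0.13, "y": 0.006, "z": 0, "yaw": 0.09, "fingers": 1}, {"x": -0.165, "y": 0.007, "z": 0, "yaw": 0.11, "fingers": 1}, {"x": -0.18, "y": 0.0074, "z": 0, "yaw": 0.11, "fingers": 1}]}}

```text
time: 47.65
eef_pos: [0.5692, 0.1371, 0.1701]
tcp_rot: [0.683, 0.73, -0.002, -0.002]
contact_force: [-0.2, 0.0, -0.8]
opening: 0.239
finger_force: 39.3
```

>>> {"fn": "move_arm", "kwargs": {"plan": [{"x": -0.035, "y": 0.007, "z": 0, "yaw": 0.02, "fingers": 1}, {"x": -0.07, "y": 0.014, "z": 0.01, "yaw": 0.04, "fingers": 1}, {"x": -0.11, "y": 0.021, "z": 0.02, "yaw": 0.07, "fingers": 1}, {"x": -0.127, "y": 0.024, "z": 0.023, "yaw": 0.07, "fingers": 1}, {"x": -0.128, "y": 0.024, "z": 0.023, "yaw": 0.07, "fingers": 1}]}}

```text
time: 48.15
eef_pos: [0.6022, 0.0126, 0.1478]
tcp_rot: [0.708, 0.706, -0.001, -0.002]
contact_force: [0.1, 1.2, -0.0]
opening: 0.236
finger_force: 39.3
```

```bash
python3 - <<'E'
from h import *
gauge(2);plan([(.603,.013,.091,90)])
E
```

```text
F [-0.34 -0.72 -0.09] tau about tool y -0.006 about x 0.025 open 0.243 ff 39.292418360710144
at [0.6025 0.0146 0.1493] head 89.95 tilt [-0.002   0.0012] t 48.25
x -0.0016 y 0.0005 z 0.0583 yaw -0.0009
```

>>> {"fn": "move_arm", "kwargs": {"plan": [{"x": -0.001, "y": 0, "z": 0.03, "yaw": 0, "fingers": 1}, {"x": -0.001, "y": 0, "z": 0.055, "yaw": 0, "fingers": 1}, {"x": -0.001, "y": 0, "z": 0.058, "yaw": 0, "fingers": 1}, {"x": -0.001, "y": 0, "z": 0.058, "yaw": 0, "fingers": 0.66}, {"x": -0.001, "y": 0, "z": 0.058, "yaw": 0, "fingers": 0.66}]}}

```text
time: 48.75
eef_pos: [0.6043, 0.0135, 0.0942]
tcp_rot: [0.707, 0.707, 0.001, 0.001]
contact_force: [0.2, 0.5, 0.1]
opening: 0.34
finger_force: 0.0
```

>>> {"fn": "move_arm", "kwargs": {"plan": [{"x": 0, "y": 0, "z": 0, "yaw": 0, "fingers": 0.66}, {"x": 0, "y": 0, "z": -0.04, "yaw": 0, "fingers": 0.66}, {"x": 0, "y": 0, "z": -0.08, "yaw": 0, "fingers": 0.6}, {"x": -0.04, "y": 0, "z": -0.085, "yaw": 0, "fingers": 0.6}, {"x": -0.08, "y": 0, "z": -0.085, "yaw": 0, "fingers": 0.6}]}}

```text
time: 49.25
eef_pos: [0.6053, -0.0677, 0.1824]
tcp_rot: [0.706, 0.708, 0.002, 0.004]
contact_force: [0.9, 0.3, -0.6]
opening: 0.4
finger_force: 0.0
```

```bash
python3 - <<'E'
from cyl import *
o=cyls()
c=o[0] if o else np.array([.5275,.3397,0])
plan([(.56,.14,.175,90),(c[0],c[1],.12,90),(c[0],c[1],.009,90)])
s=np.load("sc.npy");t=np.load("tc.npy")
print("mill/mat area bright blobs side",[((b[0]+[200,130]).round(1).tolist(),b[1][2:]) for b in blobs(s[130:350,200:360].astype(int).min(2)>200,15)][:8])
E
```

```text
top [[237.0, 197.9]] side [[276.8, 297.6]]
cyl [0.5278 0.3397 0.0261]
at [ 0.6041 -0.0712  0.18  ] head 89.71 tilt [ 0.0044 -0.0027] t 49.35
x 0.2110 y -0.0452 z 0.0050 yaw -0.0051
x 0.1997 y -0.0322 z 0.0550 yaw 0.0000
x 0.0000 y -0.0000 z 0.1110 yaw 0.0000
mill/mat area bright blobs side [([213.8, 131.3], [9, 4, 30]), ([343.7, 141.4], [36, 22, 515]), ([258.9, 138.9], [7, 3, 16]), ([202.1, 145.6], [6, 5, 24]), ([217.9, 171.9], [42, 53, 560]), ([260.1, 210.8], [37, 63, 704]), ([315.9, 187.2], [7, 4, 20]), ([305.0, 223.9], [36, 54, 827])]
```

>>> {"fn": "move_arm", "kwargs": {"plan": [{"x": 0.045, "y": -0.01, "z": 0, "yaw": 0, "fingers": 0.4}, {"x": 0.09, "y": -0.02, "z": 0, "yaw": 0, "fingers": 0.4}, {"x": 0.135, "y": -0.03, "z": 0, "yaw": 0, "fingers": 0.4}, {"x": 0.175, "y": -0.039, "z": 0, "yaw": 0, "fingers": 0.4}, {"x": 0.207, "y": -0.045, "z": 0, "yaw": 0, "fingers": 0.4}]}}

```text
time: 49.85
eef_pos: [0.5574, 0.1427, 0.1783]
tcp_rot: [0.707, 0.707, 0.001, 0.0]
contact_force: [0.3, -0.8, -0.6]
opening: 0.597
finger_force: 0.0
```

>>> {"fn": "move_arm", "kwargs": {"plan": [{"x": 0.045, "y": -0.007, "z": 0, "yaw": 0, "fingers": 0.4}, {"x": 0.09, "y": -0.014, "z": 0.02, "yaw": 0, "fingers": 0.4}, {"x": 0.135, "y": -0.022, "z": 0.04, "yaw": 0, "fingers": 0.4}, {"x": 0.175, "y": -0.028, "z": 0.055, "yaw": 0, "fingers": 0.4}, {"x": 0.199, "y": -0.032, "z": 0.055, "yaw": 0, "fingers": 0.4}]}}

```text
time: 50.35
eef_pos: [0.5236, 0.3417, 0.1201]
tcp_rot: [0.707, 0.708, -0.002, -0.001]
contact_force: [0.3, -0.2, -0.3]
opening: 0.601
finger_force: 0.0
```

>>> {"fn": "move_arm", "kwargs": {"plan": [{"x": 0, "y": 0, "z": 0, "yaw": 0, "fingers": 0.4}, {"x": 0, "y": 0, "z": 0, "yaw": 0, "fingers": 0.4}, {"x": 0, "y": 0, "z": 0, "yaw": 0, "fingers": 0.4}, {"x": 0, "y": 0, "z": 0, "yaw": 0, "fingers": 0.4}]}}

```text
time: 50.75
eef_pos: [0.5271, 0.3379, 0.123]
tcp_rot: [0.708, 0.706, 0.0, 0.0]
contact_force: [0.7, -0.5, 0.7]
opening: 0.603
finger_force: 0.0
```

```bash
python3 - <<'E'
from h import *
plan([(.5277,.3395,.009,90)])
E
```

```text
at [0.5271 0.3379 0.123 ] head 89.85 tilt [0.0009 0.0003] t 50.75
x 0.0016 y 0.0006 z 0.1140 yaw -0.0026
```

>>> {"fn": "move_arm", "kwargs": {"plan": [{"x": 0.0016, "y": 0.0006, "z": 0.03, "yaw": 0, "fingers": 0.4}, {"x": 0.0016, "y": 0.0006, "z": 0.06, "yaw": 0, "fingers": 0.4}, {"x": 0.0016, "y": 0.0006, "z": 0.09, "yaw": 0, "fingers": 0.4}, {"x": 0.0016, "y": 0.0006, "z": 0.113, "yaw": 0, "fingers": 0.4}, {"x": 0.0016, "y": 0.0006, "z": 0.113, "yaw": 0, "fingers": 0.4}]}}

```text
time: 51.25
eef_pos: [0.5246, 0.3381, 0.0055]
tcp_rot: [0.708, 0.706, -0.004, -0.001]
contact_force: [0.6, -0.3, -0.1]
opening: 0.6
finger_force: 0.0
```

>>> {"fn": "move_arm", "kwargs": {"plan": [{"x": 0, "y": 0, "z": 0, "yaw": 0, "fingers": 0.6}, {"x": 0, "y": 0, "z": 0, "yaw": 0, "fingers": 1}, {"x": 0, "y": 0, "z": 0, "yaw": 0, "fingers": 1}, {"x": 0, "y": 0, "z": 0, "yaw": 0, "fingers": 1}, {"x": 0, "y": 0, "z": 0, "yaw": 0, "fingers": 1}]}}

```text
time: 51.75
eef_pos: [0.5287, 0.341, 0.0117]
tcp_rot: [0.707, 0.707, 0.002, 0.001]
contact_force: [1.0, -2.1, 6.1]
opening: 0.239
finger_force: 39.6
```

>>> {"fn": "move_arm", "kwargs": {"plan": [{"x": 0, "y": 0, "z": -0.02, "yaw": 0, "fingers": 1}, {"x": 0, "y": 0, "z": -0.06, "yaw": 0, "fingers": 1}, {"x": 0, "y": 0, "z": -0.1, "yaw": 0, "fingers": 1}, {"x": 0, "y": 0, "z": -0.14, "yaw": 0, "fingers": 1}, {"x": 0, "y": 0, "z": -0.165, "yaw": 0, "fingers": 1}]}}

```text
time: 52.25
eef_pos: [0.5279, 0.3411, 0.1782]
tcp_rot: [0.707, 0.707, 0.002, 0.001]
contact_force: [-0.1, -0.1, 0.4]
opening: 0.238
finger_force: 39.3
```

```bash
python3 - <<'E'
from h import *
gauge(4);plan([(.57,.16,.173,90),(.603,.02,.15,90)])
E
```

```text
F [0.36 0.24 0.21] tau about tool y -0.001 about x -0.007 open 0.237 ff 39.26113486289978
at [0.5267 0.3405 0.1741] head 89.95 tilt [-0.      0.0001] t 52.45
x -0.1804 y 0.0434 z 0.0011 yaw -0.0009
x -0.1400 y 0.0330 z 0.0230 yaw 0.0000
```

>>> {"fn": "move_arm", "kwargs": {"plan": [{"x": -0.045, "y": 0.011, "z": 0, "yaw": 0, "fingers": 1}, {"x": -0.09, "y": 0.022, "z": 0, "yaw": 0, "fingers": 1}, {"x": -0.13, "y": 0.031, "z": 0, "yaw": 0, "fingers": 1}, {"x": -0.165, "y": 0.04, "z": 0, "yaw": 0, "fingers": 1}, {"x": -0.1804, "y": 0.0434, "z": 0, "yaw": 0, "fingers": 1}]}}

```text
time: 52.95
eef_pos: [0.5692, 0.1571, 0.1711]
tcp_rot: [0.708, 0.706, -0.002, -0.001]
contact_force: [0.4, 0.3, -1.1]
opening: 0.238
finger_force: 39.3
```

>>> {"fn": "move_arm", "kwargs": {"plan": [{"x": -0.04, "y": 0.01, "z": 0, "yaw": 0, "fingers": 1}, {"x": -0.08, "y": 0.019, "z": 0.01, "yaw": 0, "fingers": 1}, {"x": -0.115, "y": 0.027, "z": 0.02, "yaw": 0, "fingers": 1}, {"x": -0.135, "y": 0.032, "z": 0.023, "yaw": 0, "fingers": 1}, {"x": -0.14, "y": 0.033, "z": 0.023, "yaw": 0, "fingers": 1}]}}

```text
time: 53.45
eef_pos: [0.602, 0.0186, 0.1483]
tcp_rot: [0.708, 0.706, -0.001, -0.002]
contact_force: [-0.4, -0.2, 0.1]
opening: 0.24
finger_force: 39.3
```

>>> {"fn": "move_arm", "kwargs": {"plan": [{"x": 0, "y": 0, "z": 0.03, "yaw": 0, "fingers": 1}, {"x": 0, "y": 0, "z": 0.055, "yaw": 0, "fingers": 1}, {"x": 0, "y": 0, "z": 0.06, "yaw": 0, "fingers": 1}, {"x": 0, "y": 0, "z": 0.06, "yaw": 0, "fingers": 1}, {"x": 0, "y": 0, "z": 0.06, "yaw": 0, "fingers": 1}]}}

```text
time: 53.95
eef_pos: [0.6038, 0.0207, 0.0924]
tcp_rot: [0.707, 0.707, 0.001, 0.001]
contact_force: [-0.5, 0.1, -0.2]
opening: 0.238
finger_force: 39.3
```

>>> {"fn": "move_arm", "kwargs": {"plan": [{"x": 0, "y": 0, "z": 0, "yaw": 0, "fingers": 0.66}, {"x": 0, "y": 0, "z": 0, "yaw": 0, "fingers": 0.66}, {"x": 0, "y": 0, "z": 0, "yaw": 0, "fingers": 0.66}, {"x": 0, "y": 0, "z": -0.04, "yaw": 0, "fingers": 0.66}, {"x": 0, "y": 0, "z": -0.085, "yaw": 0, "fingers": 0.4}]}}

```text
time: 54.45
eef_pos: [0.6015, 0.0201, 0.175]
tcp_rot: [0.708, 0.707, -0.002, -0.002]
contact_force: [0.2, 0.1, 0.2]
opening: 0.495
finger_force: 0.0
```

```bash
python3 - <<'E'
from h import *
gauge(2);plan([(.600,.148,.18,101),(.600,.148,.079,101)])
E
```

```text
F [ 1.68 -0.01  3.37] tau about tool y 0.031 about x -0.059 open 0.601 ff 0.0
at [0.6078 0.0194 0.1851] head 89.94 tilt [ 0.0151 -0.002 ] t 54.55
x 0.1286 y -0.0079 z 0.0051 yaw -0.1930
x -0.0000 y -0.0000 z 0.1010 yaw 0.0000
```

>>> {"fn": "move_arm", "kwargs": {"plan": [{"x": 0.045, "y": -0.003, "z": -0.005, "yaw": -0.06, "fingers": 0}, {"x": 0.085, "y": -0.004, "z": -0.005, "yaw": -0.12, "fingers": 0}, {"x": 0.115, "y": -0.004, "z": -0.005, "yaw": -0.18, "fingers": 0}, {"x": 0.128, "y": -0.004, "z": -0.005, "yaw": -0.193, "fingers": 0}, {"x": 0.128, "y": -0.004, "z": -0.005, "yaw": -0.193, "fingers": 0}], "force": 50}}

```text
time: 55.05
eef_pos: [0.5991, 0.1492, 0.1813]
tcp_rot: [0.635, 0.772, 0.0, 0.0]
contact_force: [-0.8, -0.2, 0.1]
opening: 0.998
finger_force: 0.0
```

```bash
python3 - <<'E'
from cyl import *
cyls();t=np.load("tc.npy");s=np.load("sc.npy")
a=cv2.resize(t[145:205,310:375],(520,480),interpolation=cv2.INTER_CUBIC)
b=cv2.resize(s[165:225,262:318],(280,300),interpolation=cv2.INTER_CUBIC)
c=cv2.resize(t[165:245,412:487],(169,180),interpolation=cv2.INTER_CUBIC)
o=np.zeros((480,800,3),np.uint8);o[:,:520]=a;o[:300,520:]=b;o[300:,520:689]=c;o=np.clip(o*1.5,0,255).astype(np.uint8);cv2.imwrite("pics/l8.png",o[:,:,::-1])
plan([(.600,.147,.079,101)])
E
```

```text
top [] side []
at [0.5993 0.1472 0.1812] head 100.95 tilt [-0.0001 -0.0007] t 55.15
x -0.0003 y 0.0006 z 0.1022 yaw -0.0008
```

View pics/l8.png

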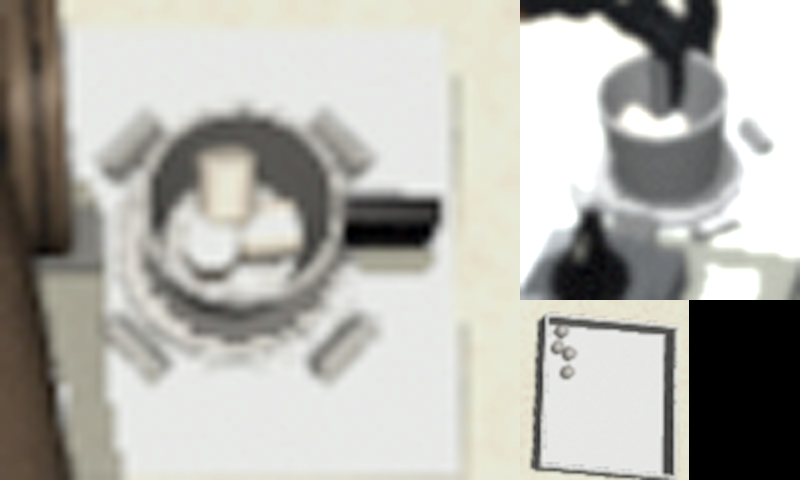

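The final check shows three cylinders in the jar, all below the rim, the jar between the stops with its handle to -y, and four balls in the tray. Now to clamp.

>>> {"fn": "move_arm", "kwargs": {"plan": [{"x": 0, "y": 0.0006, "z": 0.03, "yaw": 0, "fingers": 0}, {"x": 0, "y": 0.0006, "z": 0.06, "yaw": 0, "fingers": 0}, {"x": 0, "y": 0.0006, "z": 0.09, "yaw": 0, "fingers": 0}, {"x": 0, "y": 0.0006, "z": 0.102, "yaw": 0, "fingers": 0}, {"x": 0, "y": 0.0006, "z": 0.102, "yaw": 0, "fingers": 0}], "force": 60}}

```text
time: 55.65
eef_pos: [0.5985, 0.1467, 0.0769]
tcp_rot: [0.637, 0.771, -0.002, -0.002]
contact_force: [-0.0, -0.2, 0.2]
opening: 0.998
finger_force: 0.0
```

>>> {"fn": "move_arm", "kwargs": {"plan": [{"x": 0, "y": 0, "z": 0, "yaw": 0, "fingers": 0.5}, {"x": 0, "y": 0, "z": 0, "yaw": 0, "fingers": 0.7}, {"x": 0, "y": 0, "z": 0, "yaw": 0, "fingers": 1}, {"x": 0, "y": 0, "z": 0, "yaw": 0, "fingers": 1}, {"x": 0, "y": 0, "z": 0, "yaw": 0, "fingers": 1}]}}

```text
time: 56.15
eef_pos: [0.6012, 0.1484, 0.0804]
tcp_rot: [0.636, 0.772, 0.002, 0.001]
contact_force: [0.2, 1.9, 0.9]
opening: 0.155
finger_force: 58.9
```

>>> {"fn": "move_arm", "kwargs": {"plan": [{"x": 0, "y": 0, "z": 0, "yaw": 0, "fingers": 1}, {"x": 0, "y": 0, "z": 0, "yaw": -0.12, "fingers": 1}, {"x": 0, "y": 0, "z": 0, "yaw": -0.24, "fingers": 1}, {"x": 0, "y": 0, "z": 0, "yaw": -0.36, "fingers": 1}, {"x": 0, "y": 0, "z": 0, "yaw": -0.48, "fingers": 1}]}}

```text
time: 56.65
eef_pos: [0.6003, 0.148, 0.0804]
tcp_rot: [0.432, 0.902, -0.0, 0.0]
contact_force: [-0.6, -0.9, 4.0]
opening: 0.146
finger_force: 62.0
```

>>> {"fn": "move_arm", "kwargs": {"plan": [{"x": 0, "y": 0, "z": 0, "yaw": -0.12, "fingers": 1}, {"x": 0, "y": 0, "z": 0, "yaw": -0.24, "fingers": 1}, {"x": 0, "y": 0, "z": 0, "yaw": -0.36, "fingers": 1}, {"x": 0, "y": 0, "z": 0, "yaw": -0.48, "fingers": 1}, {"x": 0, "y": 0, "z": 0, "yaw": -0.6, "fingers": 1}]}}

```text
time: 57.15
eef_pos: [0.5997, 0.147, 0.0803]
tcp_rot: [0.146, 0.989, -0.001, -0.001]
contact_force: [-2.2, -3.3, 5.1]
opening: 0.151
finger_force: 62.3
```

>>> {"fn": "move_arm", "kwargs": {"plan": [{"x": 0, "y": 0, "z": 0, "yaw": -0.1, "fingers": 1}, {"x": 0, "y": 0, "z": 0, "yaw": -0.2, "fingers": 1}, {"x": 0, "y": 0, "z": 0, "yaw": -0.3, "fingers": 1}, {"x": 0, "y": 0, "z": 0, "yaw": -0.36, "fingers": 1}, {"x": 0, "y": 0, "z": 0, "yaw": -0.36, "fingers": 1}]}}

```text
time: 57.65
eef_pos: [0.5997, 0.1464, 0.0804]
tcp_rot: [-0.028, 1.0, -0.001, -0.001]
contact_force: [-2.9, -5.7, 6.0]
opening: 0.152
finger_force: 67.1
```

```bash
python3 - <<'E'
from jar import *
q=ctrl.get_state();print(q["wrist_torque"],q["qpos"].round(3));plan([])
match("side",{"bodyL":(274,172,292,208),"flange":(275,194,310,210),"knob":(262,205,295,240)})
E
```

```text
[-1.05645094  0.41918518 -1.31281611] [ 0.076  0.325  1.824 -0.002  0.994 -1.55 ]
at [0.5997 0.1464 0.0804] head -176.79 tilt [-0.0019 -0.002 ] t 57.65
side bodyL shift px -8 -4.7 0.412
side flange shift px 0.47 -0.29 0.502
side knob shift px -0.03 -0.17 0.675
```

At the stop (1.3 N·m). Release, retreat and compare with the start picture.

>>> {"fn": "move_arm", "kwargs": {"plan": [{"x": 0, "y": 0, "z": 0, "yaw": 0, "fingers": 0}, {"x": 0, "y": 0, "z": 0, "yaw": 0, "fingers": 0}, {"x": 0, "y": 0, "z": 0, "yaw": 0, "fingers": 0}, {"x": 0, "y": 0, "z": 0, "yaw": 0, "fingers": 0}, {"x": 0, "y": 0, "z": -0.03, "yaw": 0, "fingers": 0}]}}

```text
time: 58.2
eef_pos: [0.5961, 0.148, 0.1044]
tcp_rot: [-0.031, 1.0, -0.0, -0.005]
contact_force: [0.2, -0.6, -0.2]
opening: 0.978
finger_force: 0.0
```

>>> {"fn": "move_arm", "kwargs": {"plan": [{"x": 0, "y": 0, "z": -0.04, "yaw": 0, "fingers": 0}, {"x": 0, "y": 0, "z": -0.08, "yaw": 0, "fingers": 0}, {"x": 0.03, "y": -0.03, "z": -0.1, "yaw": 0, "fingers": 0}, {"x": 0.06, "y": -0.07, "z": -0.1, "yaw": 0, "fingers": 0}, {"x": 0.1, "y": -0.11, "z": -0.1, "yaw": 0, "fingers": 0}]}}

```text
time: 58.7
eef_pos: [0.5111, 0.0362, 0.2107]
tcp_rot: [-0.032, 1.0, -0.0, 0.001]
contact_force: [0.1, -1.2, -0.2]
opening: 0.997
finger_force: 0.0
```

```bash
python3 - <<'E'
from jar import *
from cyl import cyls
plan([])
match("side",{"bodyL":(274,172,292,208),"flange":(275,194,310,210),"knobbar":(266,205,286,230),"tongue":(280,203,292,215)})
match("top",{"body":(325,157,352,192),"knobbar":(290,161,308,183),"tongue":(310,168,330,182)})
t=np.load("t9.npy");t0=np.load("t0.npy")
k=lambda im:cv2.minAreaRect(np.argwhere(im[160:185,288:310].max(2)<40)[:,::-1].astype(np.float32))
print("tongue diff",np.abs(t[168:182,313:328].astype(int)-t0[168:182,313:328]).mean())
s=pic("side")
for b in((250,130,272,172),(200,212,228,248)):
    x0,y0,x1,y1=b;print("flask diff",np.abs(s[y0:y1,x0:x1].astype(int)-np.load("s0.npy")[y0:y1,x0:x1]).mean().round(1))
E
```

```text
at [0.5111 0.0362 0.2107] head -176.38 tilt [ 0.003  -0.0009] t 58.7
side bodyL shift px -0.76 0.06 0.92
side flange shift px -0.19 0.18 0.985
side knobbar shift px 0.02 0.02 0.998
side tongue shift px 0.01 0.21 0.976
top body shift px 2.07 8 0.146
top knobbar shift px -0.02 -0.04 0.995
top tongue shift px -8 -8 0.336
tongue diff 78.71428571428571
flask diff 4.0
flask diff 4.1
```

Knob, tongue and flange match the start picture (0.98–1.00 correlation), and both bottles are unchanged. Handing in.

```bash
python3 -c "
from plant import ctrl
print(ctrl.sign_off())"
```

```text
the job is handed in; nothing more can be done
None
```

Job done and handed in: all four balls are in the tray, the jar is back upright in its seat with all three cylinders below the rim, the knob is turned back to its stop, and both bottles stand where they were.

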